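Shelve and face a small wall unit

ROBOT

A 6-joint arm with a two-finger parallel gripper is mounted at the origin on the work surface. World frame = base frame: x ahead of the robot, y to its left, z up, the work surface at z = 0. Lengths are in m, angles in rad, forces in N, time in s.
With the tool pointing down it reaches from about 0.375 to 0.9 m from the base axis. Payload 3.1 kg.
Tool frame: the origin (TCP) lies at the very end of the fingers, on their centre line; the grasp point (between the pads) lies 19 mm behind it; x points along the fingers, y is the direction in which the jaws open and shut, and the axes are right-handed (so a half turn about x gives the same grasp; the last joint's range is limited). The gripper opens to 85 mm and grips with 20 to 120 N. Pads are 22 mm wide; open, the fingers measure 114 mm over their backs; the gripper's body (76 mm by 85 mm) begins 54 mm behind the grasp point. The pads swing forward as they close: fully open they stand 13 mm farther back than shut.
Start: joints at [1.107, 0.527, 1.433, -0, 1.181, -0.178], TCP at [0.176, 0.6, 0.231] pointing down, gripper open.
Joint ranges: [-3.08, 3.08], [-0.75, 2.2], [0.22, 2.44], [-1.43, 4.57], [0, 2.65], [-2.85, 2.85]. Speed limits (rad/s): [2.79, 2.79, 3.14, 3.14, 3.14, 3.14].

INTERFACE

Orientations are given as a unit quaternion [x, y, z, w].
In Python, from station import sense, snapshot, camera_model, sign_off gives the robot as it stands.
- The arm moves only by the tool step_arm, never from a script. Its argument "increments" is one flat list of numbers, 5 for each row, row after row: the shift along the tool's x, y, z in units of 60 mm (1.0 is 60 mm), then the turn about the tool's x in units of 5 degrees (1.0 is 5 degrees), then the closure, from 0 (fully open) to 1 (shut). A call has exactly 5 rows; each row is the pose to reach, as a shift and turn from the pose measured when the call began, along the tool's axes at that moment; what a row does not reach only later rows make up. A row lasts 1/8 s, in which the tool goes at most 62.5 mm and 10.7 degrees, less where a joint would pass 70% of its speed; a pose out of reach is approached as far as the arm can. A call with a gripper value outside its range is refused whole. The fingers move at their own pace and stop on an object; "grip_force" is the grip in N (left out, the last holds). Time passes only in rows, so rows that repeat a pose let the fingers close, or fill a call up. It gives the time, the measured TCP pose, the force and the opening at its end, in the units of the state.
- sense(): the state, without advancing time (a new reading comes with each control period).
- snapshot(name): name is "scene" or "top"; returns the picture (400x640x3 uint8, blue, green, red); there is no depth.
- camera_model(name): a dict with "vertical_fov" (degrees; the focal length in pixels is half the picture's height over the tangent of half this angle, whatever the lens; pixels are square), "cx", "cy" (the principal point, pixels), "D" ([k1, k2, p1, p2, k3] as OpenCV has them; the pictures are not rectified), "R" (3x3) and "t" (3): a world point X has camera coordinates R X + t. Camera axes: x right, y down, z forward; pixel columns grow to the right and rows downward; lengths in m; the calibration is good to about 2 mm. A picture is of the moment at which its call begins. camera_model takes no time and is no camera call.
- sign_off(): hands the job in, once; it reports no verdict.
The state is a dict: "t": time; "q": joint angles; "qd": joint speeds; "tau": joint torques, N m; "tcp_pos": TCP position; "tool_rot": TCP orientation; "force": force on the tool from outside, world axes, zero at the start; "ft_torque": the same for the moment, N m; "finger_gap": opening from 0.0 (shut) to 1.0 (fully open).
Only numpy, scipy, OpenCV 4.12 (cv2) and the standard library are available. Lean on these libraries where they do the work, as an engineer would, in place of code of your own. Each camera call takes 0.05 s, during which the arm holds its last target. There are 200 camera calls.

TASK

Assemble the small wall shelf unit that is clamped on its back on the bench. First lift the plywood spacer off its dowels and lay it flat in the grey tray, then slide every shelf board from the rack into a pair of grooves of its own until it stands fully home on the back (any grooves will do), and last lower the two face rails over the dowels at the two ends until they rest flush on the sides. Leave the other things on the bench where they are.

Things in the scene. Friction and masses are not known exactly. Their poses are not given: they have to be found in the camera images.
- carcass: small white wall shelf unit lying on its back, open front up, clamped on a 225 x 285 plywood board. Origin: board underside centre, on the bench; x across the unit (181 outside), y along it (258), z up. Inner back 18 above the bench, front edges of the two 20 thick sides 106 above it. Groove pairs in the sides at y = -75, -25, 25, 75. Closed by a 12 thick board at the -y end, open at +y
- groove1 (a point): groove pair at y = -75 of the carcass: on the inner back, midway between the sides, where the origin of a shelf that is home lies; axes as the carcass. Upright grooves 12 wide (mouths bevelled to 20) and 6 deep, from the front edges down to the inner back; 153 from groove bottom to groove bottom, sides 141 apart. A shelf fully home ends 4 below the front edges
- groove2 (a point): groove pair at y = -25 of the carcass: on the inner back, midway between the sides, where the origin of a shelf that is home lies; axes as the carcass. Upright grooves 12 wide (mouths bevelled to 20) and 6 deep, from the front edges down to the inner back; 153 from groove bottom to groove bottom, sides 141 apart. A shelf fully home ends 4 below the front edges
- groove3 (a point): groove pair at y = 25 of the carcass: on the inner back, midway between the sides, where the origin of a shelf that is home lies; axes as the carcass. Upright grooves 12 wide (mouths bevelled to 20) and 6 deep, from the front edges down to the inner back; 153 from groove bottom to groove bottom, sides 141 apart. A shelf fully home ends 4 below the front edges
- groove4 (a point): groove pair at y = 75 of the carcass: on the inner back, midway between the sides, where the origin of a shelf that is home lies; axes as the carcass. Upright grooves 12 wide (mouths bevelled to 20) and 6 deep, from the front edges down to the inner back; 153 from groove bottom to groove bottom, sides 141 apart. A shelf fully home ends 4 below the front edges
- seat1 (a point): at the closed (-y, y = -99) end of the carcass, midway between its two dowels, level with the front edges: where the origin of a seated rail lies; axes as the carcass. The wooden dowels stand at x = -79.5 and 79.5 from here, 8 in diameter, 18 tall, the last 4 tapered to a point of 3.6
- seat2 (a point): at the open (+y, y = 99) end of the carcass, midway between its two dowels, level with the front edges: where the origin of a seated rail lies; axes as the carcass. The wooden dowels stand at x = -79.5 and 79.5 from here, 8 in diameter, 18 tall, the last 4 tapered to a point of 3.6
- rack: plywood rack fixed to the bench, base 130 (its x) x 175 (its y) x 12, four slots 12 wide and 36 deep along x at y = -67.5, -22.5, 22.5, 67.5 between 6 mm fins whose tops are 48 above the bench; origin: centre of its underside
- shelf1: loose white shelf board (same size as the others): 150 long (its x), 10 thick (its y), 84 deep (its z), the two lower corners rounded at 8 radius; 90 g. Starts on edge in a rack slot, lower edge 12 above the table. Origin: middle of its lower edge; its z points up as it stands. It goes in as it stands, rounded corners first, either way round. May be absent.
- shelf2: loose white shelf board (same size as the others): 150 long (its x), 10 thick (its y), 84 deep (its z), the two lower corners rounded at 8 radius; 90 g. Starts on edge in a rack slot, lower edge 12 above the table. Origin: middle of its lower edge; its z points up as it stands. It goes in as it stands, rounded corners first, either way round. May be absent.
- shelf3: loose white shelf board (same size as the others): 150 long (its x), 10 thick (its y), 84 deep (its z), the two lower corners rounded at 8 radius; 90 g. Starts on edge in a rack slot, lower edge 12 above the table. Origin: middle of its lower edge; its z points up as it stands. It goes in as it stands, rounded corners first, either way round. May be absent.
- shelf4: loose white shelf board (same size as the others): 150 long (its x), 10 thick (its y), 84 deep (its z), the two lower corners rounded at 8 radius; 90 g. Starts on edge in a rack slot, lower edge 12 above the table. Origin: middle of its lower edge; its z points up as it stands. It goes in as it stands, rounded corners first, either way round. May be absent.
- rail1: loose white face rail (two alike): 187 long (its x), 60 wide (its y), 22 thick; 160 g; two bevelled 10.5 mm through holes on its centre line at x = -79.5 and +79.5. Lies flat on the bench; origin: centre of its underside; fits on either end of the carcass and either way round.
- rail2: loose white face rail (two alike): 187 long (its x), 60 wide (its y), 22 thick; 160 g; two bevelled 10.5 mm through holes on its centre line at x = -79.5 and +79.5. Lies flat on the bench; origin: centre of its underside; fits on either end of the carcass and either way round.
- spacer: loose plywood spacer bar that starts on the dowels at the open end of the carcass: 187 long (its x), 60 wide (its y), 12 thick, two 10.5 mm holes as in the rails; on it, along x, an upright grip fin 70 long, 12 thick, from 12 to 54 above the underside. 120 g. Origin: centre of its underside
- tray_in (a point): centre of the inner floor of the shallow grey open tray fixed to the bench, inside 102 (its x) x 227 (its y), walls 4 thick, rim 26 above the bench; the spacer fits lying with its length along the tray's y
- glue: bystander: white glue bottle, 60 across, 170 tall; origin: its foot
- dowel_jar: bystander: clear jar with a grey lid, 64 across, 75 tall; origin: its foot
- tape: bystander: black tape measure 65 x 35 x 50; origin: centre of its underside
- offcut: bystander: white panel offcut 70 x 110 x 18 without holes; origin: centre of its underside
- try_square: bystander: try square, dark wooden stock 18 x 100 x 16, thin steel blade along +x to 150; origin: underside of the stock
- screwdriver: bystander: screwdriver lying on the bench; origin near its middle
- mallet: bystander: hammer lying on the bench; origin near its middle

How it is judged:
By the outcome, as a careful person would: the job done as asked, in the order asked, and still so for the second after the job is handed in, with the robot touching nothing.
Of shelf1, shelf2, shelf3, shelf4 only 2 to 4 are there at a start; the rules pass over those that are not, and their reading is None.
At some moment in a run one of rail1, rail2 may be knocked a few centimetres aside while the robot is not near it.
It also fails if it takes over 210 s, if anything falls off the work surface, if the arm or the gripper's body presses on something with over 40 N, if the wrist force passes 120 N, or if a joint passes its speed limit or range.

## Working session

There is one attempt and no reset: what is moved stays moved. The work goes in short steps, Python scripts to look and compute and a tool call to move; the robot and the scene stay as the last step left them, time stands still between calls to the robot, and variables do not carry over. Pictures are saved under pics/ and viewed, about 12 in all and at most 16, crops included, and the job is handed in when it is done.

Besides the shell and the picture viewer there is one more tool, called after ">>>" as a command line: name --argument value ..., lists and objects as JSON in quotes. step_arm: Moves the arm, as the interface text tells. Its arguments: {"type":"object","properties":{"increments":{"type":"array","items":{"type":"number"}},"grip_force":{"type":"number"}},"required":["increments"]}

```bash
mkdir -p pics; ls; python3 - <<'E'
from station import *
import cv2
print(sense())
for n in ("scene","top"):
    cv2.imwrite(f"pics/{n}0.png",snapshot(n)); print(n,camera_model(n))
E
```

```text
pics
{'t': 0.0, 'q': array([ 1.10651002e+00,  5.28454502e-01,  1.43392197e+00,  2.18839917e-05,
        1.18137202e+00, -1.78503798e-01]), 'qd': array([ 0.00155973,  0.00098441, -0.00067866, -0.00049204, -0.0013367 ,
        0.00027278]), 'tau': array([-1.14106930e-03, -4.42351127e+01, -1.78019947e+01, -3.30890989e-04,
        8.54873098e-03, -1.15754028e-05]), 'tcp_pos': array([0.17583455, 0.59900864, 0.23033452]), 'tool_rot': array([ 0.09997783,  0.70014697, -0.10141966,  0.69965185]), 'force': array([-1.36368169,  0.12093915,  0.41145612]), 'ft_torque': array([-0.04405743, -0.03637172, -0.02370707]), 'finger_gap': 0.9973090065570726}
scene {'vertical_fov': 53.83018788779603, 'cx': 313.06114257240074, 'cy': 197.39405241148864, 'D': array([-0.01377134,  0.        ,  0.        ,  0.        ,  0.        ]), 'R': array([[-0.68935728,  0.72425476,  0.01554276],
       [ 0.52385988,  0.51320792, -0.67984444],
       [-0.50035724, -0.46051349, -0.73319163]]), 't': array([ 0.40359431, -0.21517555,  1.80714609])}
top {'vertical_fov': 51.60402489687385, 'cx': 318.7367044182511, 'cy': 199.14892132358574, 'D': array([0.00680271, 0.        , 0.        , 0.        , 0.        ]), 'R': array([[-0.02044401, -0.99978221, -0.00419169],
       [-0.99299321,  0.0207929 , -0.11632777],
       [ 0.11638959,  0.00178411, -0.99320203]]), 't': array([0.00272716, 0.5790317 , 1.35962928])}
```

View pics/scene0.png

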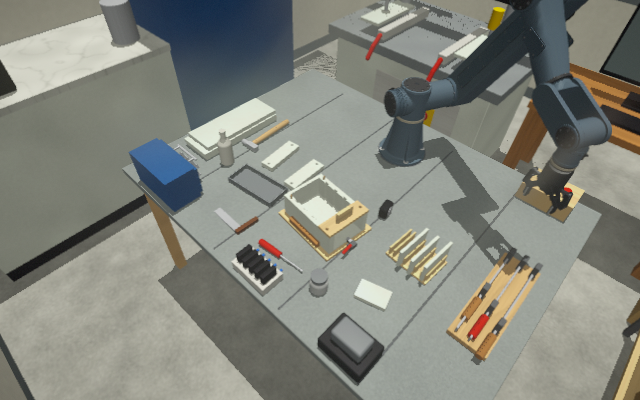

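View pics/top0.png

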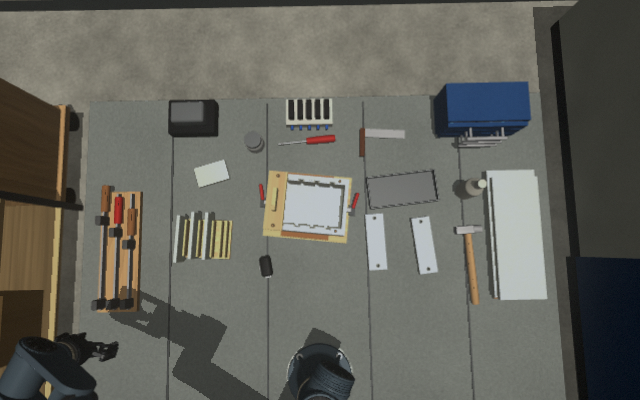

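```bash
cat > h.py <<'E'
import numpy as np, cv2
from station import *
def K(c): 
    f=200/np.tan(np.radians(c["vertical_fov"])/2); return np.array([[f,0,c["cx"]],[0,f,c["cy"]],[0,0,1.]])
def ray(n,p):
    c=camera_model(n); u=cv2.undistortPoints(np.array(p,float).reshape(-1,1,2),K(c),c["D"]).reshape(-1,2)
    d=np.c_[u,np.ones(len(u))]@c["R"]; return -c["R"].T@c["t"],d
def plane(n,p,z):
    o,d=ray(n,p); return o+d*((np.atleast_1d(z)-o[2])/d[:,2])[:,None]
def proj(n,X):
    c=camera_model(n); return cv2.projectPoints(np.array(X,float).reshape(-1,3),cv2.Rodrigues(c["R"])[0],c["t"],K(c),c["D"])[0].reshape(-1,2)
def tri(pt,ps):
    o1,d1=ray("top",pt); o2,d2=ray("scene",ps); out=[]
    for a,b in zip(d1,d2):
        s=np.linalg.lstsq(np.c_[a,-b],o2-o1,rcond=None)[0]; P,Q=o1+a*s[0],o2+b*s[1]; out.append(np.r_[(P+Q)/2,np.linalg.norm(P-Q)])
    return np.array(out)
def crop(img,x,y,w,h,s,name):
    im=cv2.resize(img[y:y+h,x:x+w],None,fx=s,fy=s,interpolation=cv2.INTER_CUBIC); cv2.imwrite("pics/"+name,im)
E
python3 - <<'E'
from h import *
t=cv2.imread("pics/top0.png");s=cv2.imread("pics/scene0.png")
crop(t,165,160,200,120,4,"t1.png"); crop(s,270,160,200,140,4,"s1.png")
E
```

```text
(no output)
```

View pics/t1.png

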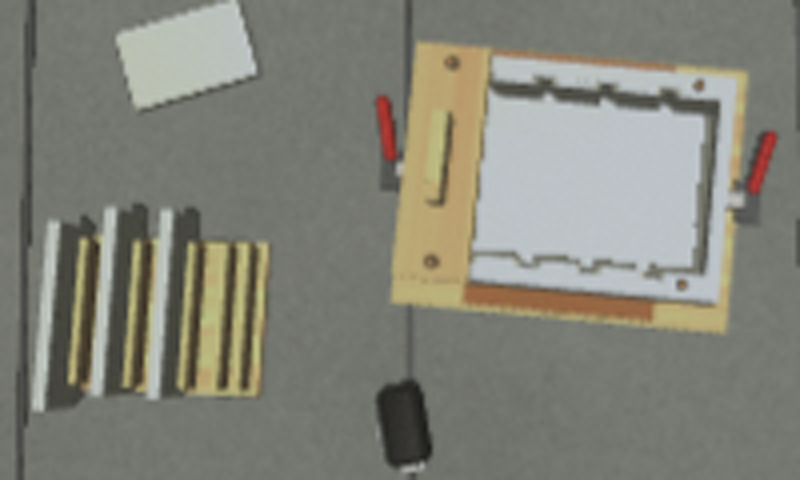

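View pics/s1.png

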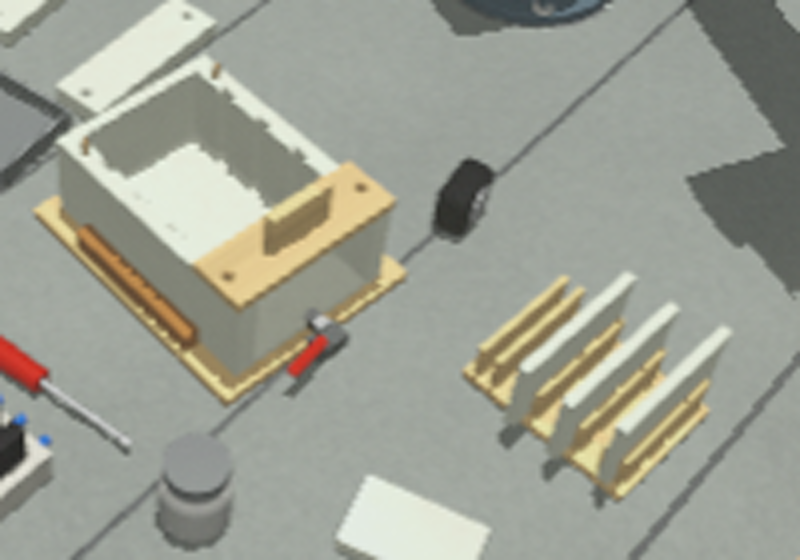

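```bash
cat >> h.py <<'E'
def up(img,s=4): return cv2.resize(img,None,fx=s,fy=s,interpolation=cv2.INTER_CUBIC)
def dn(p,s=4): return (np.array(p,float)+.5)/s-.5
def blobs(img,mask_fn,box,amin,amax,s=4):
    x,y,w,h=box; m=mask_fn(up(img[y:y+h,x:x+w],s).astype(int)).astype(np.uint8)
    out=[]
    for c in cv2.findContours(m,cv2.RETR_CCOMP,cv2.CHAIN_APPROX_NONE)[0]:
        a=cv2.contourArea(c)/s/s
        if amin<a<amax:
            r=cv2.minAreaRect(c); out.append((a,dn(r[0],s)+[x,y],dn(cv2.boxPoints(r),s)+[x,y],c))
    return out
white=lambda I:(I.min(2)>165)&(I.max(2)-I.min(2)<40)
wood=lambda I:(I[...,2]-I[...,0]>45)&(I[...,2]>150)
E
python3 - <<'E'
from h import *
from scipy.spatial.transform import Rotation as Ro
t=cv2.imread("pics/top0.png");s=cv2.imread("pics/scene0.png")
for n in("top","scene"): print(n,ray(n,[[0,0]])[0].round(3))
print(Ro.from_quat(sense()["tool_rot"]).as_matrix().round(3))
np.set_printoptions(precision=1,suppress=True)
for nm,b in (("rack",(165,205,75,60)),("carc",(255,160,110,90)),("rail",(355,205,90,75))):
    for f in (white,wood):
        for a,c,bx,_ in blobs(t,f,b,8,4000): print(nm,f is white and "W" or "wood",round(a),c,bx.ravel())
print("scene")
for nm,b in (("rack",(380,220,80,70)),("carc",(270,165,110,95)),("rail",(255,135,80,60))):
    for f in (white,wood):
        for a,c,bx,_ in blobs(s,f,b,8,4000): print(nm,f is white and "W" or "wood",round(a),c,bx.ravel())
E
```

```text
top [ 0.417 -0.012  1.418]
scene [1.295 0.65  1.172]
[[-0.001  0.282  0.959]
 [-0.002  0.959 -0.282]
 [-1.    -0.002 -0.   ]]
rack W 98 [175.9 238.5] [172.6 261.7 176.6 215.1 179.3 215.3 175.3 262. ]
rack W 103 [204.4 235.5] [201.2 258.8 204.9 212.  207.6 212.2 203.9 259. ]
rack W 98 [190.3 234.8] [187.1 258.  190.8 211.5 193.5 211.7 189.8 258.2]
rack wood 64 [229.1 239.4] [225.6 258.1 229.2 220.4 232.6 220.8 229.  258.4]
rack wood 39 [211.1 238.5] [209.  256.3 211.7 220.6 213.3 220.7 210.5 256.4]
rack wood 258 [219.4 239. ] [212.1 257.6 214.2 219.7 226.7 220.4 224.6 258.3]
rack wood 40 [197.5 238. ] [195.3 255.9 198.1 220.1 199.7 220.2 196.9 256. ]
rack wood 40 [183.9 237.3] [181.7 255.1 184.6 219.3 186.2 219.4 183.3 255.2]
carc W 2763 [317.4 204.3] [282.1 229.3 287.2 173.3 352.7 179.3 347.6 235.3]
carc W 11 [334.9 230.8] [332.2 230.8 334.9 228.1 337.5 230.8 334.9 233.4]
carc W 11 [339.4 180.9] [336.8 181.  339.5 178.3 342.  180.8 339.2 183.5]
carc wood 209 [332. 236.] [303.9 238.3 347.1 212.2 360.  233.6 316.8 259.7]
carc wood 9 [320.  237.8] [317.2 239.  317.4 236.3 322.7 236.6 32
[... 1981 characters left out ...]
16.3 233.5]
carc W 10 [272.1 166. ] [269.6 164.6 274.6 164.6 274.6 167.4 269.6 167.4]
carc wood 72 [273.9 250.1] [266.1 248.3 269.8 243.1 281.8 251.8 278.1 257. ]
carc wood 76 [361.8 233. ] [352.2 238.3 366.1 222.8 371.5 227.7 357.6 243.2]
carc wood 368 [310.3 237. ] [268.8 229.8 280.7 207.  351.9 244.2 340.  267. ]
carc wood 730 [343.1 217.7] [317.4 225.4 359.6 196.7 368.8 210.1 326.6 238.8]
carc wood 115 [344.1 215.1] [332.6 217.2 351.7 206.2 355.6 213.  336.5 223.9]
rail W 654 [307.8 175.5] [280.5 162.  331.1 156.  335.  189.  284.5 195. ]
rail W 409 [279.8 153.6] [260.  161.  292.1 136.5 299.6 146.2 267.5 170.8]
rail wood 45 [260.4 137.4] [252.7 139.9 265.8 131.4 268.1 134.9 255.  143.5]
```

```bash
python3 - <<'E'
from h import *
np.set_printoptions(precision=1,suppress=True)
P=lambda p,z:plane("top",p,z)*1e3
t=cv2.imread("pics/top0.png")
def rep(n,a,b):
    v=(a-b)[:2]; print(n,"mid",(a+b)/2,"len",np.linalg.norm(v),"yaw",np.degrees(np.arctan2(v[1],v[0])))
for z in(.106,.115,.124):
    a,b=P([[339.4,180.9],[334.9,230.8]],z); rep("dow -y z%g"%z,a,b)
a2,b2=P([[277.8,175.2],[272.4,224.9]],.118); rep("spacer",a2,b2)
print("sep",((a+b)/2-(a2+b2)/2))
rep("rail2",*P([[420.5,221.1],[428,268.4]],.022)); rep("rail1",*P([[374,217.8],[377.6,265.3]],.022))
for c,e1,e2 in(([175.9,238.5],[178,215.2],[174,261.85]),([190.3,234.8],[192.2,211.6],[188.5,258.1]),([204.4,235.5],[206.2,212.1],[202.5,258.9])):
    rep("shelf",*P([e1,e2],.096))
# heights from two views
print("shelf tri",tri([[178,215.2],[174,261.85],[192.2,211.6],[188.5,258.1],[206.2,212.1],[202.5,258.9]],[[424.3,267.0],[451.9,240.9],[410.6,260.6],[438.7,235.1],[400,252],[428,227.3]])*1e3)
d=lambda p:(np.array(p)+.5)/4-.5
print("spacer holes",tri([[277.8,175.2],[272.4,224.9]],d([[228,276],[362,187]])+[270,160])*1e3)
print("fin",tri([[277.4,187.5],[273.5,211]],d([[266,228],[333,190]])+[270,160])*1e3)
print("rail1 holes",tri([[374,217.8],[377.6,265.3]],d([[86,92],[187,16]])+[270,160])*1e3)
print("dowel",tri([[339.4,180.9],[334.9,230.8]],d([[85,144],[216,70]])+[270,160])*1e3)
rep("fin ends",*P([[277.4,187.5],[273.5,211]],.160))
# rack fins
for e1,e2 in(([185.4,219.3],[182.5,255.2]),([198.9,220.1],[196.1,255.9]),([212.5,220.6],[209.7,256.3])): rep("rackfin",*P([e1,e2],.048))
crop(t,355,160,100,110,5,"t2.png")
E
```

```text
dow -y z0.106 mid [548.3 -67.7 106. ] len 160.47670696928057 yaw -6.593156262585027
dow -y z0.115 mid [547.4 -67.3 115. ] len 159.37567068569842 yaw -6.593156262585021
dow -y z0.124 mid [546.5 -66.9 124. ] len 158.27463440211596 yaw -6.593156262585031
spacer mid [569.7 128.6 118. ] len 158.99395244564937 yaw -6.638044806684616
sep [ -23.1 -195.5    6. ]
rail2 mid [ 419.8 -359.3   22. ] len 158.71188344512487 yaw 6.192540097464204
rail1 mid [ 433.7 -197.6   22. ] len 158.77337829427353 yaw 2.2565071380905097
shelf mid [455.5 447.5  96. ] len 148.0027474417972 yaw -3.7768000612456367
shelf mid [466.2 402.   96. ] len 147.82362238133962 yaw -3.6536667948267834
shelf mid [463.2 357.3  96. ] len 148.74467622747596 yaw -3.8529948374041934
shelf tri [[529.9 441.9  95.2   2.1]
 [381.1 451.8 101.    2.7]
 [540.6 396.3  95.8   2.3]
 [391.7 406.3 101.7   3.1]
 [537.7 351.5  96.8   1.4]
 [388.5 361.6 102.5   2.4]]
spacer holes [[648.3 120.1 117.4   1.5]
 [490.2 138.4 118.5   1.7]]
fin [[604.  120.2 143.4   4.4]
 [530.7 133.2 143.3   5. ]]
rail1 holes [[ 513.  -194.5   21.6    0.2]
 [ 354.2 -200.9   20.1    0.3]]
dowel [[626.1 -76.2 117.9   0.2]
 [468.2 -58.1 115.1   0.2]]
fin ends mid [566.8 123.  160. ] len 73.28725217540881 yaw -9.854532656088553
rackfin mid [460.3 438.   48. ] len 118.10487887692736 yaw -3.6204703702660606
rackfin mid [456.9 393.3  48. ] len 117.73241458683822 yaw -3.6945687102503295
rackfin mid [454.5 348.4  48. ] len 117.39401118200824 yaw -3.9291963104929764
```

View pics/t2.png

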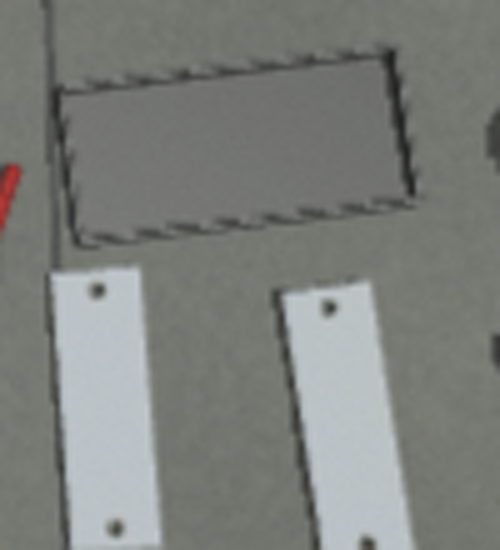

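```bash
cat >> h.py <<'E'
from scipy.spatial.transform import Rotation as Ro
def plan(*targets):
    """targets: (x,y,z mm, jaw angle deg of tool y). prints tool-frame shift/turn in move units, each from the previous"""
    s=sense(); R=Ro.from_quat(s["tool_rot"]).as_matrix(); p=s["tcp_pos"].copy()
    print("now",(p*1e3).round(1),"jaw",np.degrees(np.arctan2(R[1,1],R[0,1])).round(2),"tilt",np.degrees(np.arccos(-R[2,0])).round(2),"F",s["force"].round(1),"M",s["ft_torque"].round(2),"gap",(s["finger_gap"]*85).round(1),"t",round(s["t"],2))
    for x,y,z,th in targets:
        d=R.T@(np.array([x,y,z])/1e3-p); a0=np.degrees(np.arctan2(R[1,1],R[0,1]))
        for k in (0,360,-360):
            if abs(th+k-a0)<=180: turn=-(th+k-a0)
        print((x,y,z,th),"->",np.r_[d/.06,turn/5].round(3))
        p=np.array([x,y,z])/1e3; t=np.radians(th); R=np.array([[0,np.cos(t),np.sin(t)],[0,np.sin(t),-np.cos(t)],[-1,0,0]])
E
python3 - <<'E'
from h import *
np.set_printoptions(precision=1,suppress=True)
c=(np.array([[55,90],[390,48],[415,203],[78,243]])+.5)/5-.5+[355,160]
q=plane("top",c,.026)*1e3; print("tray",q,q.mean(0),"long",np.linalg.norm(q[0]-q[1]),"short",np.linalg.norm(q[1]-q[2]))
v=(q[0]+q[3]-q[1]-q[2]); print("yaw of long",np.degrees(np.arctan2(v[1],v[0])))
np.set_printoptions(precision=3,suppress=True)
plan((569.7,128.6,230,83.4),(569.7,128.6,130,83.4))
E
```

```text
tray [[ 650.4 -170.3   26. ]
 [ 674.6 -399.6   26. ]
 [ 567.9 -410.9   26. ]
 [ 545.5 -182.3   26. ]] [ 609.6 -290.8   26. ] long 230.50975334959944 short 107.27016660099008
yaw of long 95.80697353051622Traceback (most recent call last):
  File "<stdin>", line 7, in <module>
  File "h.py", line 35, in plan
    print("now",(p*1e3).round(1),"jaw",np.degrees(np.arctan2(R[1,1],R[0,1])).round(2),"tilt",np.degrees(np.arccos(-R[2,0])).round(2),"F",s["force"].round(1),"M",s["ft_torque"].round(2),"gap",(s["finger_gap"]*85).round(1),"t",round(s["t"],2))
                                                                                                                                                                                               ^^^^^^^^^^^^^^^^^^^^^^^^^^
AttributeError: 'float' object has no attribute 'round'
```

```bash
sed -i 's/(s\["finger_gap"\]\*85).round(1)/round(s["finger_gap"]*85,1)/' h.py; python3 - <<'E'
from h import *
np.set_printoptions(precision=3,suppress=True)
plan((569.7,128.6,230,83.4),(569.7,128.6,130,83.4))
E
```

```text
now [175.9 599.1 230.4] jaw 73.63 tilt 0.11 F [-0.6 -0.5  0.5] M [-0.02 -0.    0.  ] gap 85.2 t 0.1
(569.7, 128.6, 230, 83.4) -> [ 0.015 -5.672  8.508 -1.955]
(569.7, 128.6, 130, 83.4) -> [ 1.667  0.     0.    -0.   ]
```

>>> step_arm --increments '[0, -0.57, 0.85, 0, 0.5, 0, -1.13, 1.7, 0, 0.5, 0, -1.7, 2.55, 0, 0.5, 0, -2.27, 3.4, 0, 0.5, 0, -2.84, 4.25, 0, 0.5]' --grip_force 30

```text
t: 0.72
tcp_pos: [0.3734, 0.362, 0.2305]
tool_rot: [0.1, 0.7, -0.101, 0.7]
force: [-0.0, -0.3, -0.5]
finger_gap: 0.5
```

>>> step_arm --increments '[0, -0.57, 0.85, -0.5, 0.5, 0, -1.13, 1.7, -1.0, 0.5, 0, -1.7, 2.55, -1.5, 0.5, 0, -2.27, 3.4, -1.95, 0.5, 0, -2.84, 4.25, -1.95, 0.5]'

```text
t: 1.35
tcp_pos: [0.5708, 0.125, 0.2303]
tool_rot: [0.04, 0.707, -0.041, 0.705]
force: [0.6, 0.8, 0.1]
finger_gap: 0.501
```

```bash
python3 - <<'E'
from h import *
np.set_printoptions(precision=3,suppress=True)
t=snapshot("top"); s=snapshot("scene")
cv2.imwrite("pics/top1.png",t);cv2.imwrite("pics/scene1.png",s)
crop(s,270,120,160,130,5,"s2.png")
plan((569.7,128.6,128,83.4))
E
```

```text
now [574.7 121.5 230.4] jaw 83.02 tilt 0.27 F [-0.4 -0.1 -0.1] M [-0.03 -0.02 -0.  ] gap 42.8 t 1.45
(569.7, 128.6, 128, 83.4) -> [ 1.707  0.113 -0.103 -0.076]
```

View pics/s2.png

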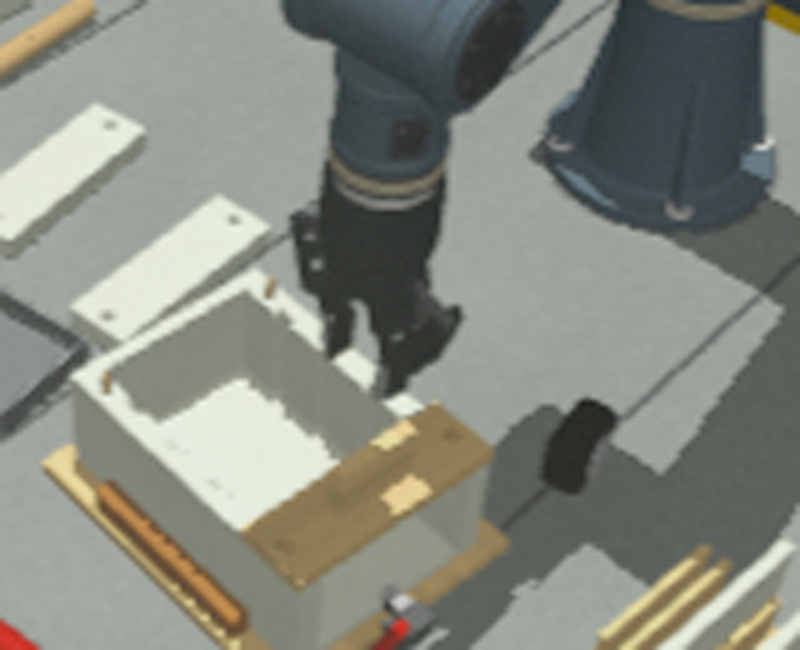

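>>> step_arm --increments '[0.4, 0.11, -0.1, -0.08, 0.5, 0.8, 0.11, -0.1, -0.08, 0.5, 1.2, 0.11, -0.1, -0.08, 0.5, 1.5, 0.11, -0.1, -0.08, 0.5, 1.7, 0.11, -0.1, -0.08, 0.5]'

```text
t: 2.08
tcp_pos: [0.5688, 0.1289, 0.1272]
tool_rot: [0.039, 0.706, -0.042, 0.706]
force: [-0.0, 0.1, 0.4]
finger_gap: 0.499
```

>>> step_arm --increments '[0, 0, 0, 0, 0.5, 0, 0, 0, 0, 0.8, 0, 0, 0, 0, 1, 0, 0, 0, 0, 1, 0, 0, 0, 0, 1]' --grip_force 30

```text
t: 2.7
tcp_pos: [0.5694, 0.129, 0.128]
tool_rot: [0.039, 0.705, -0.042, 0.707]
force: [-0.7, 0.4, 4.2]
finger_gap: 0.133
```

```bash
python3 - <<'E'
from h import *
np.set_printoptions(precision=3,suppress=True)
cv2.imwrite("pics/top2.png",snapshot("top"))
plan((569.7,128.6,200,83.4))
E
```

```text
now [569.4 128.9 128. ] jaw 83.43 tilt 0.25 F [-0.6 -0.2  5.6] M [ 0.18  0.01 -0.01] gap 11.8 t 2.75
(569.7, 128.6, 200, 83.4) -> [-1.199 -0.009  0.009  0.007]
```

>>> step_arm --increments '[-0.1, 0, 0, 0, 1, -0.3, 0, 0, 0, 1, -0.7, 0, 0, 0, 1, -1.2, 0, 0, 0, 1, -1.5, 0, 0, 0, 1]'

```text
t: 3.38
tcp_pos: [0.5696, 0.1293, 0.2201]
tool_rot: [0.039, 0.704, -0.042, 0.708]
force: [0.2, -0.2, -1.8]
finger_gap: 0.136
```

```bash
python3 - <<'E'
from h import *
np.set_printoptions(precision=3,suppress=True)
plan((587,-60,220,45),(609.6,-290.8,150,5.8),(609.6,-290.8,30,5.8))
plan((609.6,-290.8,150,5.8))
E
```

```text
now [569.6 129.3 220.1] jaw 83.44 tilt 0.33 F [ 0.2 -0.2 -1.8] M [ 0.04 -0.05 -0.  ] gap 11.6 t 3.38
(587, -60, 220, 45) -> [ 0.013 -3.1    0.648  7.688]
(609.6, -290.8, 150, 5.8) -> [ 1.167 -2.454  2.986  7.84 ]
(609.6, -290.8, 30, 5.8) -> [ 2.  0.  0. -0.]
now [569.6 129.3 220.1] jaw 83.44 tilt 0.33 F [ 0.2 -0.2 -1.8] M [ 0.04 -0.05 -0.  ] gap 11.6 t 3.38
(609.6, -290.8, 150, 5.8) -> [ 1.195 -6.875  1.456 15.528]
```

>>> step_arm --increments '[0, -0.6, 0.13, 1.5, 1, 0, -1.3, 0.26, 3.1, 1, 0, -1.95, 0.4, 4.7, 1, 0, -2.6, 0.53, 6.3, 1, 0, -3.1, 0.65, 7.7, 1]'

```text
t: 4.0
tcp_pos: [0.587, -0.0617, 0.2213]
tool_rot: [0.272, 0.65, -0.273, 0.654]
force: [-0.0, 0.4, -1.1]
finger_gap: 0.139
```

```bash
python3 - <<'E'
from h import *
np.set_printoptions(precision=3,suppress=True)
plan((609.6,-290.8,150,5.8))
E
```

```text
now [587.  -61.7 221.3] jaw 44.65 tilt 0.34 F [-0.   0.4 -1.1] M [-0.01  0.    0.03] gap 11.8 t 4.0
(609.6, -290.8, 150, 5.8) -> [ 1.204 -2.416  2.974  7.77 ]
```

>>> step_arm --increments '[0.1, -0.55, 0.7, 1.6, 1, 0.3, -1.1, 1.4, 3.3, 1, 0.6, -1.7, 2.1, 5.0, 1, 0.9, -2.2, 2.7, 6.6, 1, 1.2, -2.42, 2.97, 7.77, 1]'

```text
t: 4.62
tcp_pos: [0.6092, -0.2942, 0.1502]
tool_rot: [0.476, 0.52, -0.476, 0.526]
force: [0.1, 1.3, -0.9]
finger_gap: 0.135
```

>>> step_arm --increments '[0.2, 0, 0, 0, 1, 0.6, 0, 0, 0, 1, 1.0, 0, 0, 0, 1, 1.3, 0, 0, 0, 1, 1.5, 0, 0, 0, 1]'

```text
t: 5.25
tcp_pos: [0.6096, -0.2937, 0.0594]
tool_rot: [0.475, 0.521, -0.475, 0.526]
force: [0.4, 0.3, -0.7]
finger_gap: 0.136
```

```bash
python3 - <<'E'
from h import *
np.set_printoptions(precision=3,suppress=True)
t=snapshot("top");s=snapshot("scene")
im=np.hstack([up(t[150:260,350:450],4),up(s[140:250,200:300],4)]); cv2.imwrite("pics/c3.png",im)
plan((609.6,-290.8,28,5.8))
E
```

```text
now [ 609.1 -293.7   58.9] jaw 5.5 tilt 0.29 F [-0.5 -0.2 -1.1] M [0.05 0.02 0.03] gap 11.4 t 5.35
(609.6, -290.8, 28, 5.8) -> [ 0.515  0.012 -0.049 -0.06 ]
```

View pics/c3.png

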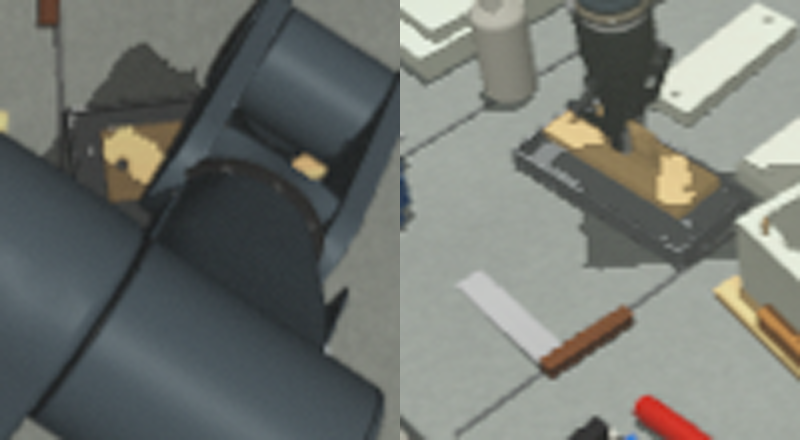

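>>> step_arm --increments '[0.15, 0, -0.05, -0.05, 1, 0.3, 0, -0.05, -0.05, 1, 0.4, 0, -0.05, -0.05, 1, 0.48, 0, -0.05, -0.05, 1, 0.52, 0, -0.05, -0.05, 1]'

```text
t: 5.98
tcp_pos: [0.6088, -0.2909, 0.0274]
tool_rot: [0.474, 0.523, -0.475, 0.526]
force: [-0.2, -1.1, -0.5]
finger_gap: 0.133
```

```bash
python3 - <<'E'
from h import *
np.set_printoptions(precision=3,suppress=True)
plan()
E
```

```text
now [ 608.8 -290.9   27.4] jaw 5.74 tilt 0.27 F [-0.2 -1.1 -0.5] M [ 0.03 -0.01  0.06] gap 11.3 t 5.97
```

>>> step_arm --increments '[0.01, 0, 0, 0, 1, 0.02, 0, 0, 0, 1, 0.03, 0, 0, 0, 1, 0.04, 0, 0, 0, 1, 0.05, 0, 0, 0, 1]'

```text
t: 6.6
tcp_pos: [0.6091, -0.2911, 0.0261]
tool_rot: [0.474, 0.522, -0.474, 0.526]
force: [-1.8, 1.0, 10.1]
finger_gap: 0.137
```

>>> step_arm --increments '[0, 0, 0, 0, 0.7, 0, 0, 0, 0, 0.5, 0, 0, 0, 0, 0.5, -0.3, 0, 0, 0, 0.5, -1.0, 0, 0, 0, 0.5]'

```text
t: 7.22
tcp_pos: [0.6076, -0.29, 0.0852]
tool_rot: [0.474, 0.524, -0.475, 0.525]
force: [1.2, -0.2, 1.0]
finger_gap: 0.495
```

```bash
python3 - <<'E'
from h import *
np.set_printoptions(precision=3,suppress=True)
plan((609,-291,170,5.8),(570,100,250,60),(463.2,357.3,150,86.2))
plan((570,100,250,60))
E
```

```text
now [ 607.6 -290.    85.2] jaw 5.74 tilt 0.07 F [ 1.2 -0.2  1. ] M [-0.01 -0.01  0.04] gap 42.0 t 7.22
(609, -291, 170, 5.8) -> [-1.413  0.022  0.021 -0.012]
(570, 100, 250, 60) -> [ -1.333   0.012  -6.549 -10.84 ]
(463.2, 357.3, 150, 86.2) -> [ 1.667  2.824 -3.686 -5.24 ]
now [ 607.6 -290.    85.2] jaw 5.74 tilt 0.07 F [ 1.2 -0.2  1. ] M [-0.01 -0.01  0.04] gap 42.0 t 7.22
(570, 100, 250, 60) -> [ -2.754   0.026  -6.526 -10.852]
```

>>> step_arm --increments '[-0.9, 0, 0, 0, 0.5, -1.8, 0, -0.4, -1, 0.65, -2.4, 0, -1.2, -3, 0.65, -2.4, 0, -2.2, -5, 0.65, -2.4, 0, -3.2, -7, 0.65]'

```text
t: 7.85
tcp_pos: [0.5886, -0.0975, 0.2313]
tool_rot: [0.293, 0.642, -0.293, 0.645]
force: [0.9, 0.3, 0.1]
finger_gap: 0.35
```

```bash
python3 - <<'E'
from h import *
np.set_printoptions(precision=3,suppress=True)
plan((463.2,357.3,160,86.2))
E
```

```text
now [588.6 -97.5 231.3] jaw 41.01 tilt 0.24 F [0.9 0.3 0.1] M [0.03 0.   0.01] gap 29.7 t 7.85
(463.2, 357.3, 160, 86.2) -> [ 1.163  3.396 -7.095 -9.037]
```

>>> step_arm --increments '[0, 0.42, -0.88, 0, 0.65, 0, 0.84, -1.76, 0, 0.65, 0, 1.26, -2.64, 0, 0.65, 0, 1.68, -3.52, 0, 0.65, 0, 2.1, -4.4, 0, 0.65]'

```text
t: 8.48
tcp_pos: [0.51, 0.1862, 0.2317]
tool_rot: [0.293, 0.641, -0.293, 0.646]
force: [-0.2, -0.1, -0.3]
finger_gap: 0.347
```

>>> step_arm --increments '[0, 0.42, -0.88, -2, 0.65, 0, 0.84, -1.76, -4, 0.65, 0.4, 1.2, -2.5, -6, 0.65, 0.8, 1.3, -2.7, -8, 0.65, 1.0, 1.3, -2.7, -9, 0.65]'

```text
t: 9.1
tcp_pos: [0.4617, 0.361, 0.171]
tool_rot: [0.022, 0.705, -0.023, 0.709]
force: [-1.0, -0.0, 0.1]
finger_gap: 0.35
```

```bash
python3 - <<'E'
from h import *
np.set_printoptions(precision=3,suppress=True)
plan((463.2,357.3,160,86.2))
t=snapshot("top"); cv2.imwrite("pics/top4.png",t)
P=lambda p,z:plane("top",p,z)*1e3
# rails and spacer now
for a,c,bx,_ in blobs(t,white,(355,205,90,75),8,40): print("rail hole",P([c],.022)[0].round(1))
for a,c,bx,_ in blobs(t,white,(255,160,110,90),5,60): print("carc hole",c.round(1),P([c],.115)[0].round(1),round(a))
for a,c,bx,_ in blobs(t,white,(165,205,75,60),20,200): print("shelf",P([c],.096)[0].round(1),round(a))
im=np.hstack([up(t[160:280,165:265],4),up(t[160:280,350:450],4)]); cv2.imwrite("pics/c4.png",im)
E
```

```text
now [461.7 361.  171. ] jaw 86.36 tilt 0.32 F [-1.  -0.   0.1] M [ 0.01  0.01 -0.03] gap 29.8 t 9.1
(463.2, 357.3, 160, 86.2) -> [ 0.183 -0.059  0.029  0.032]
rail hole [ 340.2 -367.8   22. ]
rail hole [ 498.6 -350.7   22. ]
rail hole [ 354.6 -200.9   22. ]
rail hole [ 513.2 -194.5   22. ]
carc hole [266.8 201.8] [564.6 155.5 115. ] 11
carc hole [335.  230.8] [468.4 -58.4 115. ] 9
carc hole [272.5 224.9] [491.  137.8 115. ] 9
carc hole [339.4 180.9] [626.7 -76.3 115. ] 9
carc hole [277.8 175.4] [648.4 119.7 115. ] 11
```

View pics/c4.png

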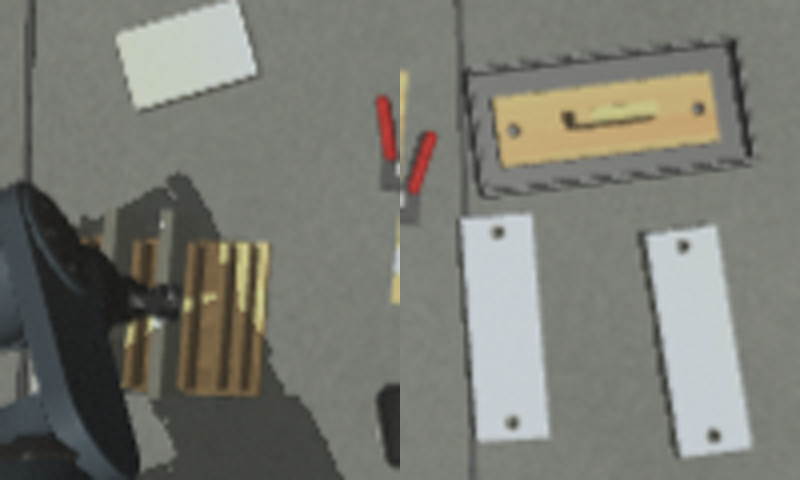

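>>> step_arm --increments '[0.4, -0.06, 0.03, 0, 0.65, 0.8, -0.06, 0.03, 0, 0.65, 1.2, -0.06, 0.03, 0, 0.65, 1.6, -0.06, 0.03, 0, 0.65, 1.8, -0.06, 0.03, 0, 0.65]'

```text
t: 9.78
tcp_pos: [0.4634, 0.3557, 0.0617]
tool_rot: [0.022, 0.706, -0.024, 0.708]
force: [-0.6, 0.1, 0.0]
finger_gap: 0.352
```

>>> step_arm --increments '[0, 0, 0, 0, 0.65, 0, 0, 0, 0, 0.8, 0, 0, 0, 0, 1, 0, 0, 0, 0, 1, 0, 0, 0, 0, 1]' --grip_force 40

```text
t: 10.4
tcp_pos: [0.4642, 0.3561, 0.0629]
tool_rot: [0.022, 0.705, -0.024, 0.709]
force: [0.3, -0.1, 5.7]
finger_gap: 0.108
```

```bash
python3 - <<'E'
from h import *
np.set_printoptions(precision=3,suppress=True)
plan((463.2,357.3,63,86.2))
E
```

```text
now [464.2 356.1  62.9] jaw 86.3 tilt 0.33 F [ 0.3 -0.1  5.7] M [-0.09 -0.01 -0.03] gap 9.2 t 10.4
(463.2, 357.3, 63, 86.2) -> [-0.001  0.019 -0.018  0.021]
```

>>> step_arm --increments '[-0.2, 0, 0, 0, 1, -0.7, 0, 0, 0, 1, -1.4, 0, 0, 0, 1, -2.1, 0, 0, 0, 1, -2.5, 0, 0, 0, 1]'

```text
t: 11.02
tcp_pos: [0.4638, 0.3567, 0.2157]
tool_rot: [0.023, 0.704, -0.023, 0.71]
force: [-0.1, 0.1, -1.7]
finger_gap: 0.11
```

```bash
python3 - <<'E'
from h import *
np.set_printoptions(precision=3,suppress=True)
plan((551.1,-43.9,210,83.5))
E
```

```text
now [463.8 356.7 215.7] jaw 86.31 tilt 0.46 F [-0.1  0.1 -1.7] M [ 0.01 -0.01 -0.01] gap 9.3 t 11.03
(551.1, -43.9, 210, 83.5) -> [ 0.113 -6.569  1.881  0.562]
```

>>> step_arm --increments '[0, -0.8, 0.23, 0, 1, 0, -1.7, 0.49, 0, 1, 0, -2.6, 0.74, 0, 1, 0, -3.5, 1.0, 0, 1, 0, -4.4, 1.26, 0, 1]'

```text
t: 11.65
tcp_pos: [0.522, 0.0867, 0.2169]
tool_rot: [0.022, 0.704, -0.023, 0.71]
force: [0.8, -0.8, -2.1]
finger_gap: 0.113
```

>>> step_arm --increments '[0, -0.8, 0.23, 0.3, 1, 0, -1.5, 0.43, 0.56, 1, 0, -1.95, 0.56, 0.56, 1, 0.1, -2.15, 0.62, 0.56, 1, 0.11, -2.17, 0.62, 0.56, 1]'

```text
t: 12.28
tcp_pos: [0.5502, -0.0455, 0.21]
tool_rot: [0.04, 0.704, -0.04, 0.708]
force: [0.5, 0.0, -0.9]
finger_gap: 0.112
```

```bash
python3 - <<'E'
from h import *
np.set_printoptions(precision=3,suppress=True)
t=snapshot("top");s=snapshot("scene"); cv2.imwrite("pics/top5.png",t); cv2.imwrite("pics/scene5.png",s)
plan((551.1,-43.9,160,83.5))
im=np.hstack([up(t[150:260,255:355],4),up(s[130:240,260:360],4)]); cv2.imwrite("pics/c5.png",im)
E
```

```text
now [550.1 -44.5 210.3] jaw 83.56 tilt 0.37 F [ 0.3 -0.1 -1.3] M [ 0.   -0.05  0.02] gap 9.5 t 12.38
(551.1, -43.9, 160, 83.5) -> [0.838 0.011 0.011 0.012]
```

View pics/c5.png

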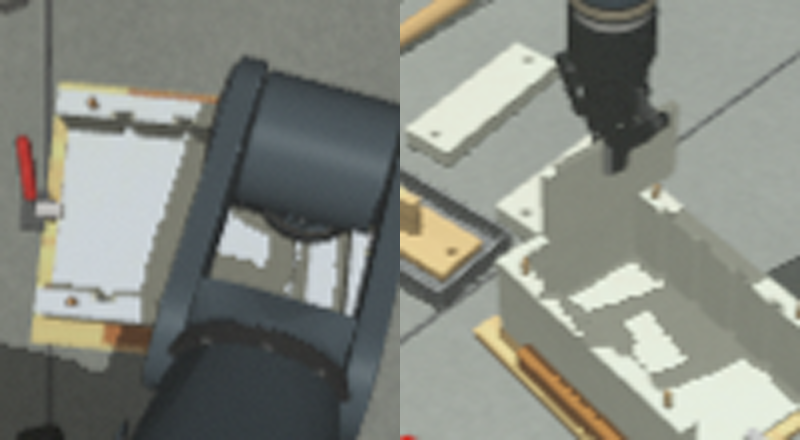

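>>> step_arm --increments '[0.35, 0.01, 0.01, 0, 1, 0.65, 0.01, 0.01, 0, 1, 0.85, 0.01, 0.01, 0, 1, 0.95, 0.01, 0.01, 0, 1, 1.05, 0.01, 0.01, 0, 1]'

```text
t: 13.0
tcp_pos: [0.5515, -0.0437, 0.1473]
tool_rot: [0.04, 0.703, -0.039, 0.709]
force: [0.2, 0.3, -1.3]
finger_gap: 0.106
```

```bash
python3 - <<'E'
from h import *
np.set_printoptions(precision=3,suppress=True)
plan((551.1,-43.9,69,83.5))
E
```

```text
now [551.5 -43.7 147.3] jaw 83.59 tilt 0.42 F [ 0.2  0.3 -1.3] M [-0.   -0.06  0.  ] gap 9.0 t 13.0
(551.1, -43.9, 69, 83.5) -> [ 1.305 -0.005 -0.015  0.019]
```

>>> step_arm --increments '[0.25, 0, 0, 0, 1, 0.5, 0, 0, 0, 1, 0.75, 0, 0, 0, 1, 1.0, 0, 0, 0, 1, 1.2, 0, 0, 0, 1]'

```text
t: 13.62
tcp_pos: [0.5517, -0.0437, 0.0741]
tool_rot: [0.04, 0.704, -0.039, 0.708]
force: [0.6, 0.2, -1.0]
finger_gap: 0.11
```

```bash
python3 - <<'E'
from h import *
np.set_printoptions(precision=3,suppress=True)
plan((551.1,-43.9,69,83.5))
E
```

```text
now [551.7 -43.7  74.1] jaw 83.59 tilt 0.37 F [ 0.6  0.2 -1. ] M [ 0.    0.03 -0.01] gap 9.3 t 13.62
(551.1, -43.9, 69, 83.5) -> [ 0.084 -0.005 -0.011  0.017]
```

Excellent: free sliding. Press home, then release and rise.

>>> step_arm --increments '[0.03, 0, 0, 0, 1, 0.06, 0, 0, 0, 1, 0.09, 0, 0, 0, 1, 0.12, 0, 0, 0, 1, 0.13, 0, 0, 0, 1]'

```text
t: 14.25
tcp_pos: [0.5524, -0.0438, 0.0689]
tool_rot: [0.039, 0.703, -0.039, 0.709]
force: [-3.6, 0.9, 18.4]
finger_gap: 0.114
```

>>> step_arm --increments '[0, 0, 0, 0, 0.8, 0, 0, 0, 0, 0.65, 0, 0, 0, 0, 0.65, -0.5, 0, 0, 0, 0.65, -1.3, 0, 0, 0, 0.65]'

```text
t: 14.88
tcp_pos: [0.5503, -0.0434, 0.1458]
tool_rot: [0.04, 0.705, -0.039, 0.707]
force: [-0.1, -0.3, -0.6]
finger_gap: 0.347
```

```bash
python3 - <<'E'
from h import *
np.set_printoptions(precision=3,suppress=True)
plan((466.2,402,170,86.2))
E
```

```text
now [550.3 -43.4 145.8] jaw 83.59 tilt 0.2 F [-0.1 -0.3 -0.6] M [ 0.   -0.03  0.01] gap 29.5 t 14.88
(466.2, 402, 170, 86.2) -> [-0.4    7.221 -2.221 -0.523]
```

>>> step_arm --increments '[-0.2, 0.7, -0.22, 0, 0.65, -0.4, 1.6, -0.49, 0, 0.65, -0.4, 2.5, -0.77, 0, 0.65, -0.4, 3.4, -1.05, 0, 0.65, -0.4, 4.3, -1.32, 0, 0.65]'

```text
t: 15.5
tcp_pos: [0.4998, 0.2234, 0.1697]
tool_rot: [0.04, 0.705, -0.039, 0.707]
force: [0.6, -0.5, 0.1]
finger_gap: 0.349
```

>>> step_arm --increments '[0, 0.9, -0.28, -0.3, 0.65, 0, 1.8, -0.56, -0.52, 0.65, 0, 2.5, -0.77, -0.52, 0.65, 0, 2.9, -0.9, -0.52, 0.65, 0, 2.92, -0.9, -0.52, 0.65]'

```text
t: 16.12
tcp_pos: [0.4649, 0.405, 0.1692]
tool_rot: [0.023, 0.706, -0.022, 0.708]
force: [0.4, -1.2, 0.0]
finger_gap: 0.351
```

```bash
python3 - <<'E'
from h import *
np.set_printoptions(precision=3,suppress=True)
t=snapshot("top"); cv2.imwrite("pics/top6.png",t)
plan((466.2,402,63,86.2))
E
```

```text
now [465.2 403.9 169.2] jaw 86.28 tilt 0.15 F [-0.2  0.1 -0.3] M [-0.03 -0.01 -0.05] gap 29.7 t 16.18
(466.2, 402, 63, 86.2) -> [ 1.77  -0.031  0.013  0.015]
```

>>> step_arm --increments '[0.4, -0.03, 0.01, 0, 0.65, 0.8, -0.03, 0.01, 0, 0.65, 1.2, -0.03, 0.01, 0, 0.65, 1.6, -0.03, 0.01, 0, 0.65, 1.77, -0.03, 0.01, 0, 0.65]'

```text
t: 16.8
tcp_pos: [0.4657, 0.4001, 0.0616]
tool_rot: [0.023, 0.707, -0.024, 0.707]
force: [0.1, -0.6, 0.3]
finger_gap: 0.35
```

>>> step_arm --increments '[0, 0, 0, 0, 0.65, 0, 0, 0, 0, 0.8, 0, 0, 0, 0, 1, 0, 0, 0, 0, 1, 0, 0, 0, 0, 1]'

```text
t: 17.42
tcp_pos: [0.4664, 0.4005, 0.0625]
tool_rot: [0.023, 0.706, -0.024, 0.707]
force: [-0.3, 0.7, 4.2]
finger_gap: 0.11
```

>>> step_arm --increments '[-0.2, 0, 0, 0, 1, -0.7, 0, 0, 0, 1, -1.4, 0, 0, 0, 1, -2.1, 0, 0, 0, 1, -2.5, 0, 0, 0, 1]'

```text
t: 18.05
tcp_pos: [0.4663, 0.4007, 0.2154]
tool_rot: [0.024, 0.705, -0.023, 0.708]
force: [-0.1, 0.5, -0.4]
finger_gap: 0.116
```

```bash
python3 - <<'E'
from h import *
np.set_printoptions(precision=3,suppress=True)
plan((555.8,5.9,210,83.5))
E
```

```text
now [466.3 400.7 215.4] jaw 86.2 tilt 0.24 F [-0.1  0.5 -0.4] M [ 0.03 -0.02  0.09] gap 9.9 t 18.05
(555.8, 5.9, 210, 83.5) -> [ 0.096 -6.467  1.924  0.54 ]
```

>>> step_arm --increments '[0, -0.8, 0.24, 0, 1, 0, -1.7, 0.51, 0, 1, 0, -2.6, 0.77, 0, 1, 0, -3.5, 1.04, 0, 1, 0, -4.4, 1.31, 0, 1]'

```text
t: 18.68
tcp_pos: [0.5267, 0.1302, 0.2161]
tool_rot: [0.023, 0.706, -0.023, 0.708]
force: [1.0, -0.1, -0.1]
finger_gap: 0.113
```

>>> step_arm --increments '[0, -0.8, 0.24, 0.3, 1, 0, -1.5, 0.45, 0.54, 1, 0, -1.95, 0.58, 0.54, 1, 0.1, -2.07, 0.62, 0.54, 1, 0.1, -2.07, 0.62, 0.54, 1]'

```text
t: 19.3
tcp_pos: [0.5546, 0.0043, 0.2096]
tool_rot: [0.04, 0.706, -0.04, 0.706]
force: [-1.0, 0.0, -1.1]
finger_gap: 0.114
```

```bash
python3 - <<'E'
from h import *
np.set_printoptions(precision=3,suppress=True)
snapshot("top")
plan((555.9,5.9,147,83.5))
E
```

```text
now [554.7   4.9 209.8] jaw 83.55 tilt 0.08 F [-0.3  0.5 -1.8] M [-0.01  0.02  0.  ] gap 9.3 t 19.35
(555.9, 5.9, 147, 83.5) -> [1.046 0.018 0.017 0.009]
```

>>> step_arm --increments '[0.35, 0.02, 0.02, 0, 1, 0.65, 0.02, 0.02, 0, 1, 0.85, 0.02, 0.02, 0, 1, 0.95, 0.02, 0.02, 0, 1, 1.05, 0.02, 0.02, 0, 1]'

```text
t: 19.98
tcp_pos: [0.5564, 0.0063, 0.1469]
tool_rot: [0.04, 0.705, -0.039, 0.707]
force: [0.3, 0.1, -0.6]
finger_gap: 0.113
```

```bash
python3 - <<'E'
from h import *
np.set_printoptions(precision=3,suppress=True)
plan((555.9,5.9,74,83.5))
E
```

```text
now [556.4   6.3 146.9] jaw 83.58 tilt 0.12 F [ 0.3  0.1 -0.6] M [-0.05  0.   -0.02] gap 9.6 t 19.98
(555.9, 5.9, 74, 83.5) -> [ 1.214 -0.009 -0.01   0.017]
```

>>> step_arm --increments '[0.25, 0, 0, 0, 1, 0.5, 0, 0, 0, 1, 0.75, 0, 0, 0, 1, 1.0, 0, 0, 0, 1, 1.2, 0, 0, 0, 1]'

```text
t: 20.6
tcp_pos: [0.5563, 0.0063, 0.0736]
tool_rot: [0.04, 0.706, -0.039, 0.706]
force: [-0.3, -0.2, -1.0]
finger_gap: 0.108
```

>>> step_arm --increments '[0.03, 0, 0, 0, 1, 0.06, 0, 0, 0, 1, 0.09, 0, 0, 0, 1, 0.12, 0, 0, 0, 1, 0.13, 0, 0, 0, 1]'

```text
t: 21.22
tcp_pos: [0.5567, 0.0063, 0.0685]
tool_rot: [0.04, 0.705, -0.039, 0.707]
force: [-4.2, 0.5, 18.3]
finger_gap: 0.109
```

>>> step_arm --increments '[0, 0, 0, 0, 0.8, 0, 0, 0, 0, 0.65, 0, 0, 0, 0, 0.65, -0.5, 0, 0, 0, 0.65, -1.3, 0, 0, 0, 0.65]'

```text
t: 21.85
tcp_pos: [0.555, 0.0065, 0.1454]
tool_rot: [0.04, 0.707, -0.039, 0.705]
force: [0.8, 0.1, 0.2]
finger_gap: 0.349
```

```bash
python3 - <<'E'
from h import *
np.set_printoptions(precision=3,suppress=True)
plan((455.5,447.5,170,86.2))
E
```

```text
now [555.    6.5 145.4] jaw 83.58 tilt 0.14 F [0.8 0.1 0.2] M [0.04 0.02 0.03] gap 29.6 t 21.85
(455.5, 447.5, 170, 86.2) -> [-0.398  7.119 -2.472 -0.525]
```

>>> step_arm --increments '[-0.2, 0.7, -0.24, 0, 0.65, -0.4, 1.6, -0.56, 0, 0.65, -0.4, 2.5, -0.87, 0, 0.65, -0.4, 3.4, -1.18, 0, 0.65, -0.4, 4.3, -1.49, 0, 0.65]'

```text
t: 22.48
tcp_pos: [0.4945, 0.2745, 0.1696]
tool_rot: [0.04, 0.707, -0.039, 0.705]
force: [-0.0, 0.3, 0.1]
finger_gap: 0.348
```

>>> step_arm --increments '[0, 0.9, -0.31, -0.3, 0.65, 0, 1.8, -0.62, -0.52, 0.65, 0, 2.4, -0.83, -0.52, 0.65, 0, 2.82, -0.98, -0.52, 0.65, 0, 2.82, -0.98, -0.52, 0.65]'

```text
t: 23.1
tcp_pos: [0.454, 0.4509, 0.1692]
tool_rot: [0.023, 0.708, -0.022, 0.706]
force: [0.3, 0.3, -0.1]
finger_gap: 0.351
```

```bash
python3 - <<'E'
from h import *
np.set_printoptions(precision=3,suppress=True)
plan((455.5,447.5,63,86.2))
E
```

```text
now [454.  450.9 169.2] jaw 86.35 tilt 0.16 F [ 0.3  0.3 -0.1] M [-0.06 -0.01  0.01] gap 29.8 t 23.1
(455.5, 447.5, 63, 86.2) -> [ 1.77  -0.057  0.033  0.03 ]
```

>>> step_arm --increments '[0.4, -0.04, 0.03, 0, 0.65, 0.8, -0.04, 0.03, 0, 0.65, 1.2, -0.04, 0.03, 0, 0.65, 1.6, -0.04, 0.03, 0, 0.65, 1.77, -0.04, 0.03, 0, 0.65]'

```text
t: 23.72
tcp_pos: [0.4548, 0.4467, 0.0613]
tool_rot: [0.022, 0.709, -0.023, 0.705]
force: [-1.0, 0.4, -0.5]
finger_gap: 0.348
```

>>> step_arm --increments '[0, 0, 0, 0, 0.65, 0, 0, 0, 0, 0.8, 0, 0, 0, 0, 1, 0, 0, 0, 0, 1, 0, 0, 0, 0, 1]'

```text
t: 24.35
tcp_pos: [0.4555, 0.447, 0.0623]
tool_rot: [0.023, 0.708, -0.023, 0.705]
force: [-0.3, -0.5, 3.9]
finger_gap: 0.11
```

>>> step_arm --increments '[-0.2, 0, 0, 0, 1, -0.7, 0, 0, 0, 1, -1.4, 0, 0, 0, 1, -2.1, 0, 0, 0, 1, -2.5, 0, 0, 0, 1]'

```text
t: 24.98
tcp_pos: [0.4565, 0.4477, 0.2153]
tool_rot: [0.023, 0.707, -0.022, 0.706]
force: [0.7, 0.2, -2.2]
finger_gap: 0.11
```

```bash
python3 - <<'E'
from h import *
np.set_printoptions(precision=3,suppress=True)
plan((561.4,55.5,210,83.5))
E
```

```text
now [456.5 447.7 215.3] jaw 86.31 tilt 0.11 F [ 0.7  0.2 -2.2] M [-0.01 -0.06 -0.01] gap 9.4 t 24.98
(561.4, 55.5, 210, 83.5) -> [ 0.077 -6.411  2.165  0.562]
```

>>> step_arm --increments '[0, -0.8, 0.27, 0, 1, 0, -1.7, 0.57, 0, 1, 0, -2.6, 0.88, 0, 1, 0, -3.5, 1.18, 0, 1, 0, -4.4, 1.49, 0, 1]'

```text
t: 25.6
tcp_pos: [0.5286, 0.1769, 0.2153]
tool_rot: [0.023, 0.707, -0.022, 0.706]
force: [0.7, 1.4, -0.6]
finger_gap: 0.113
```

>>> step_arm --increments '[0, -0.8, 0.27, 0.3, 1, 0, -1.4, 0.47, 0.56, 1, 0, -1.85, 0.62, 0.56, 1, 0.08, -1.97, 0.67, 0.56, 1, 0.08, -1.97, 0.67, 0.56, 1]'

```text
t: 26.22
tcp_pos: [0.5605, 0.0567, 0.2098]
tool_rot: [0.041, 0.707, -0.039, 0.705]
force: [0.2, 0.1, -1.0]
finger_gap: 0.114
```

```bash
python3 - <<'E'
from h import *
np.set_printoptions(precision=3,suppress=True)
snapshot("top")
plan((561.4,55.5,147,83.5))
E
```

```text
now [560.4  57.3 209.9] jaw 83.54 tilt 0.2 F [-0.   0.3 -1.4] M [ 0.03 -0.03  0.01] gap 9.7 t 26.27
(561.4, 55.5, 147, 83.5) -> [ 1.049 -0.03   0.023  0.008]
```

>>> step_arm --increments '[0.35, -0.03, 0.02, 0, 1, 0.65, -0.03, 0.02, 0, 1, 0.85, -0.03, 0.02, 0, 1, 0.95, -0.03, 0.02, 0, 1, 1.05, -0.03, 0.02, 0, 1]'

```text
t: 26.9
tcp_pos: [0.5615, 0.0559, 0.147]
tool_rot: [0.04, 0.707, -0.039, 0.705]
force: [0.0, -0.4, -0.4]
finger_gap: 0.111
```

>>> step_arm --increments '[0.2, 0, 0, 0, 1, 0.45, 0, 0, 0, 1, 0.7, 0, 0, 0, 1, 0.95, 0, 0, 0, 1, 1.2, 0, 0, 0, 1]'

```text
t: 27.52
tcp_pos: [0.5613, 0.0561, 0.0737]
tool_rot: [0.04, 0.707, -0.039, 0.705]
force: [0.2, 0.2, -1.4]
finger_gap: 0.112
```

```bash
python3 - <<'E'
from h import *
np.set_printoptions(precision=3,suppress=True)
plan((561.4,55.5,69,83.5))
E
```

```text
now [561.3  56.1  73.7] jaw 83.58 tilt 0.19 F [ 0.2  0.2 -1.4] M [-0.02 -0.05 -0.02] gap 9.5 t 27.52
(561.4, 55.5, 69, 83.5) -> [ 0.079 -0.009  0.003  0.015]
```

>>> step_arm --increments '[0.03, 0, 0, 0, 1, 0.06, 0, 0, 0, 1, 0.09, 0, 0, 0, 1, 0.12, 0, 0, 0, 1, 0.13, 0, 0, 0, 1]'

```text
t: 28.15
tcp_pos: [0.5619, 0.0561, 0.0682]
tool_rot: [0.04, 0.706, -0.039, 0.706]
force: [-3.3, 0.3, 14.7]
finger_gap: 0.109
```

>>> step_arm --increments '[0, 0, 0, 0, 0.8, 0, 0, 0, 0, 0.65, 0, 0, 0, 0, 0.65, -0.5, 0, 0, 0, 0.65, -1.3, 0, 0, 0, 0.65]'

```text
t: 28.78
tcp_pos: [0.5604, 0.0559, 0.1452]
tool_rot: [0.041, 0.708, -0.039, 0.704]
force: [0.1, 0.2, -0.4]
finger_gap: 0.351
```

```bash
python3 - <<'E'
from h import *
np.set_printoptions(precision=3,suppress=True)
plan((433.9,-197.7,150,92.3))
t=snapshot("top"); cv2.imwrite("pics/top7.png",t); s=snapshot("scene"); cv2.imwrite("pics/scene7.png",s)
P=lambda p,z:plane("top",p,z)*1e3
for a,c,bx,_ in blobs(t,white,(355,190,110,110),8,40): print("rail hole",P([c],.022)[0].round(1))
for a,c,bx,_ in blobs(t,white,(355,190,110,110),400,1200): print("rail",P([c],.022)[0].round(1))
E
```

```text
now [560.4  55.9 145.2] jaw 83.57 tilt 0.35 F [ 0.1  0.2 -0.4] M [ 0.06 -0.04 -0.02] gap 29.9 t 28.77
(433.9, -197.7, 150, 92.3) -> [-0.08  -4.436 -1.623 -1.745]
rail hole [ 340.6 -368.2   22. ]
rail hole [ 498.6 -350.7   22. ]
rail hole [ 354.5 -201.3   22. ]
rail hole [ 513.2 -194.5   22. ]
rail [ 419.  -359.6   22. ]
rail [ 433.6 -197.7   22. ]
```

>>> step_arm --increments '[-0.3, -0.8, -0.29, 0, 0.3, -0.3, -1.7, -0.62, -0.6, 0, -0.3, -2.6, -0.95, -1.2, 0, -0.2, -3.5, -1.28, -1.75, 0, -0.1, -4.4, -1.61, -1.75, 0]'

```text
t: 29.5
tcp_pos: [0.4389, -0.1973, 0.1545]
tool_rot: [-0.014, 0.704, 0.015, 0.71]
force: [0.7, -1.2, -1.0]
finger_gap: 0.999
```

```bash
python3 - <<'E'
from h import *
np.set_printoptions(precision=3,suppress=True)
t=snapshot("top"); cv2.imwrite("pics/top8.png",t); s=snapshot("scene"); cv2.imwrite("pics/scene8.png",s)
plan((433.9,-197.9,50,92.4),(433.9,-197.9,-3,92.4))
im=np.hstack([up(t[150:260,255:355],4),up(s[110:220,245:345],4)]); cv2.imwrite("pics/c8.png",im)
E
```

```text
now [ 437.9 -200.4  154.1] jaw 91.94 tilt 0.48 F [ 0.5  0.6 -0.7] M [-0.02 -0.03  0.01] gap 85.0 t 29.6
(433.9, -197.9, 50, 92.4) -> [ 1.734  0.043 -0.08  -0.092]
(433.9, -197.9, -3, 92.4) -> [ 0.883  0.     0.    -0.   ]
```

View pics/c8.png

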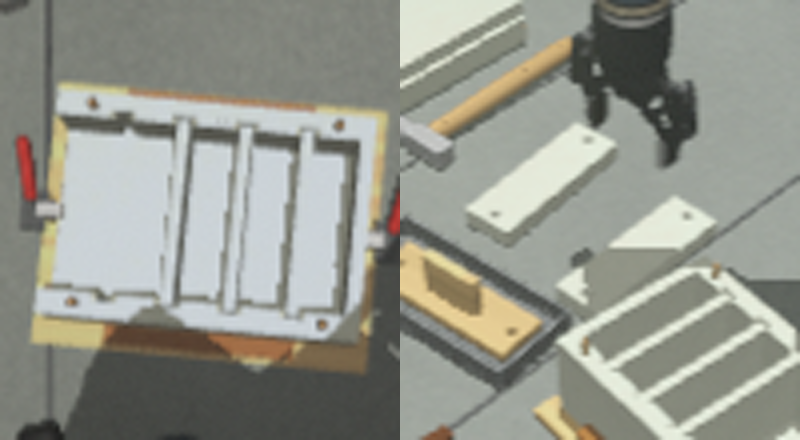

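>>> step_arm --increments '[0.5, 0.04, -0.08, -0.09, 0, 1.0, 0.04, -0.08, -0.09, 0, 1.5, 0.04, -0.08, -0.09, 0, 1.8, 0.04, -0.08, -0.09, 0, 2.0, 0.04, -0.08, -0.09, 0]'

```text
t: 30.22
tcp_pos: [0.4338, -0.1971, 0.0328]
tool_rot: [-0.014, 0.704, 0.016, 0.709]
force: [-0.2, 0.0, -0.2]
finger_gap: 0.999
```

```bash
python3 - <<'E'
from h import *
np.set_printoptions(precision=3,suppress=True)
plan((433.9,-197.9,-3,92.4))
E
```

```text
now [ 433.8 -197.1   32.8] jaw 92.42 tilt 0.41 F [-0.2  0.  -0.2] M [-0.   -0.01 -0.02] gap 84.9 t 30.23
(433.9, -197.9, -3, 92.4) -> [ 0.596 -0.014 -0.003  0.003]
```

>>> step_arm --increments '[0.2, -0.01, 0, 0, 0, 0.35, -0.01, 0, 0, 0, 0.45, -0.01, 0, 0, 0, 0.53, -0.01, 0, 0, 0, 0.57, -0.01, 0, 0, 0]'

```text
t: 30.85
tcp_pos: [0.4341, -0.1978, -0.0015]
tool_rot: [-0.014, 0.704, 0.015, 0.709]
force: [0.1, 0.3, -0.8]
finger_gap: 0.998
```

>>> step_arm --increments '[0, 0, 0, 0, 0.1, 0, 0, 0, 0, 0.2, 0, 0, 0, 0, 0.25, 0, 0, 0, 0, 0.28, 0, 0, 0, 0, 0.32]' --grip_force 40

```text
t: 31.48
tcp_pos: [0.4342, -0.1978, -0.0011]
tool_rot: [-0.014, 0.704, 0.015, 0.71]
force: [-0.6, 0.1, 4.2]
finger_gap: 0.69
```

```bash
python3 - <<'E'
from h import *
np.set_printoptions(precision=3,suppress=True)
s=snapshot("scene"); crop(s,265,130,100,80,7,"c9.png")
plan((433.9,-197.9,-3,92.4))
E
```

```text
now [ 434.2 -197.8   -1.1] jaw 92.41 tilt 0.44 F [-0.8  0.2  4.3] M [0.07 0.08 0.07] gap 58.9 t 31.52
(433.9, -197.9, -3, 92.4) -> [ 0.031 -0.002 -0.005  0.003]
```

View pics/c9.png

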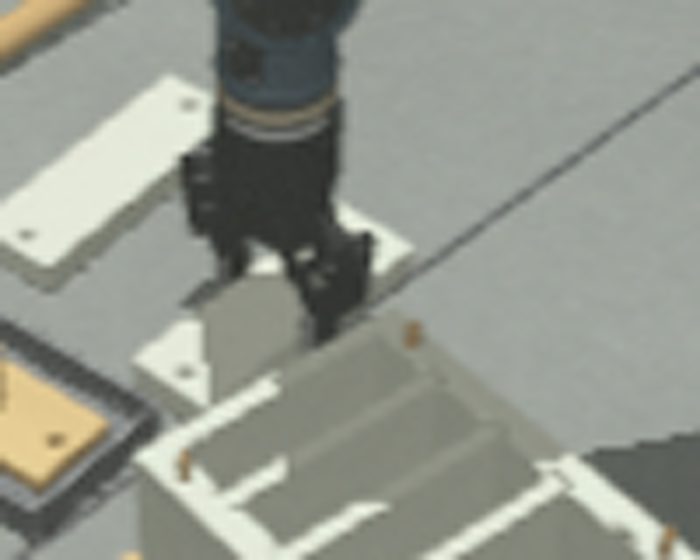

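>>> step_arm --increments '[0, 0, 0, 0, 1, 0, 0, 0, 0, 1, -0.2, 0, 0, 0, 1, -0.7, 0, 0, 0, 1, -1.4, 0, 0, 0, 1]' --grip_force 60

```text
t: 32.15
tcp_pos: [0.4328, -0.1974, 0.0832]
tool_rot: [-0.014, 0.705, 0.016, 0.709]
force: [0.5, 0.1, -1.8]
finger_gap: 0.687
```

>>> step_arm --increments '[-0.7, 0, 0, 0, 1, -1.2, 0, 0, 0, 1, -1.5, 0, 0, 0, 1, -1.6, 0, 0, 0, 1, -1.6, 0, 0, 0, 1]'

```text
t: 32.78
tcp_pos: [0.4321, -0.1976, 0.1793]
tool_rot: [-0.014, 0.705, 0.016, 0.709]
force: [-0.2, 0.1, -1.3]
finger_gap: 0.688
```

```bash
python3 - <<'E'
from h import *
np.set_printoptions(precision=3,suppress=True)
plan((547.5,-67.2,170,83.5))
E
```

```text
now [ 432.1 -197.6  179.3] jaw 92.41 tilt 0.36 F [-0.2  0.1 -1.3] M [0.02 0.03 0.03] gap 58.4 t 32.77
(547.5, -67.2, 170, 83.5) -> [0.172 2.09  2.012 1.782]
```

>>> step_arm --increments '[0, 0.5, 0.48, 0.4, 1, 0, 1.1, 1.06, 0.9, 1, 0, 1.7, 1.64, 1.4, 1, 0, 2.09, 2.01, 1.78, 1, 0.1, 2.09, 2.01, 1.78, 1]'

```text
t: 33.4
tcp_pos: [0.5482, -0.0654, 0.1731]
tool_rot: [0.04, 0.704, -0.037, 0.708]
force: [0.3, 0.1, -1.4]
finger_gap: 0.684
```

```bash
python3 - <<'E'
from h import *
np.set_printoptions(precision=3,suppress=True)
t=snapshot("top");s=snapshot("scene"); cv2.imwrite("pics/top10.png",t); cv2.imwrite("pics/scene10.png",s)
im=np.hstack([up(t[150:260,295:375],5),up(s[130:240,260:340],5)]); cv2.imwrite("pics/c10.png",im)
plan((547.5,-67.2,130,83.5))
E
```

```text
now [545.6 -66.8 172.3] jaw 83.58 tilt 0.25 F [-0.5  0.1 -1.3] M [-0.01  0.03 -0.02] gap 58.1 t 33.5
(547.5, -67.2, 130, 83.5) -> [ 0.705 -0.007  0.032  0.015]
```

View pics/c10.png

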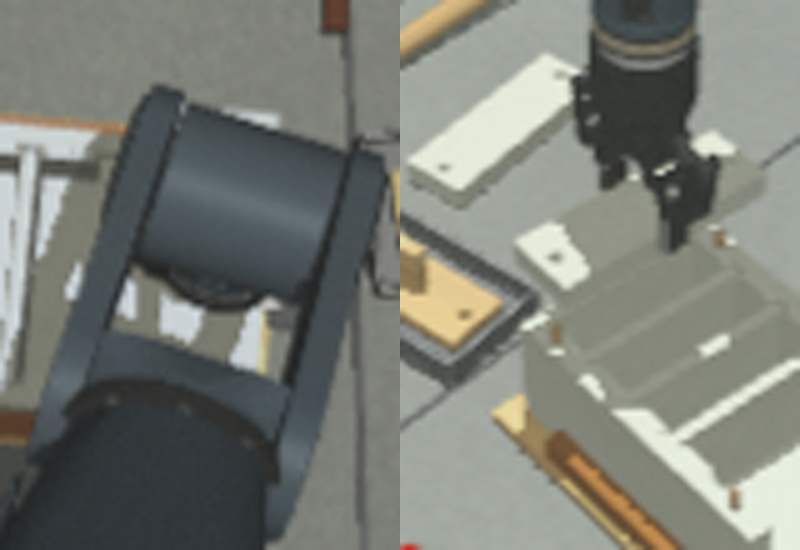

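```bash
python3 - <<'E'
from h import *
np.set_printoptions(precision=2,suppress=True)
s=cv2.imread("pics/scene10.png")
dark=lambda I:(I.max(2)<150)
for a,c,bx,_ in blobs(s,dark,(285,172,14,18),2,40,8): 
    print("hole",c,a,plane("scene",[c],.1954)*1e3)
x=545.3+79.5*np.cos(np.radians(-6.45)); y=-66.8+79.5*np.sin(np.radians(-6.45)); print("pred",x,y,proj("scene",[[x/1e3,y/1e3,.1954]]))
w=lambda I:(I[...,2]-I[...,0]>38)
for a,c,bx,_ in blobs(s,w,(284,190,14,14),2,60,8): print("dowel",c,a,bx, plane("scene",[c],.115)*1e3)
x=547.5+79.5*np.cos(np.radians(-6.5)); y=-67.2+79.5*np.sin(np.radians(-6.5)); print("pred",x,y,proj("scene",[[x/1e3,y/1e3,.106],[x/1e3,y/1e3,.124]]))
E
```

```text
hole [296.03 176.91] 2.7421875 [[598.87 -74.92 195.4 ]]
pred 624.2967861295226 -75.73072120304207 [[290.73 180.39]]
dowel [290.75 196.38] 3.796875 [[290.06 194.69]
 [291.44 194.69]
 [291.44 198.06]
 [290.06 198.06]] [[627.09 -75.76 115.  ]]
pred 626.4889625262887 -76.19965549454858 [[290.85 197.9 ]
 [290.72 194.55]]
```

>>> step_arm --increments '[0.2, 0, 0.03, 0, 1, 0.4, 0, 0.03, 0, 1, 0.6, 0, 0.03, 0, 1, 0.7, 0, 0.03, 0, 1, 0.76, 0, 0.03, 0, 1]'

```text
t: 34.12
tcp_pos: [0.5473, -0.0669, 0.1262]
tool_rot: [0.041, 0.706, -0.038, 0.706]
force: [1.0, 0.7, -1.5]
finger_gap: 0.685
```

```bash
python3 - <<'E'
from h import *
np.set_printoptions(precision=3,suppress=True)
plan((547.6,-67.2,105,83.5))
E
```

```text
now [547.3 -66.9 126.2] jaw 83.56 tilt 0.26 F [ 1.   0.7 -1.5] M [-0.04  0.01 -0.05] gap 58.2 t 34.12
(547.6, -67.2, 105, 83.5) -> [ 0.353 -0.007  0.005  0.012]
```

>>> step_arm --increments '[0.04, 0, 0, 0, 1, 0.08, 0, 0, 0, 1, 0.12, 0, 0, 0, 1, 0.16, 0, 0, 0, 1, 0.2, 0, 0, 0, 1]'

```text
t: 34.75
tcp_pos: [0.5474, -0.0668, 0.1141]
tool_rot: [0.041, 0.706, -0.038, 0.706]
force: [-0.0, -0.2, -1.1]
finger_gap: 0.684
```

```bash
python3 - <<'E'
from h import *
np.set_printoptions(precision=3,suppress=True)
plan((547.6,-67.2,105,83.5))
E
```

```text
now [547.4 -66.8 114.1] jaw 83.57 tilt 0.26 F [-0.  -0.2 -1.1] M [-0.04  0.06 -0.02] gap 58.2 t 34.75
(547.6, -67.2, 105, 83.5) -> [ 0.152 -0.007  0.005  0.013]
```

Holes are over the dowels with no side force. Lower to contact.

>>> step_arm --increments '[0.04, 0, 0, 0, 1, 0.08, 0, 0, 0, 1, 0.11, 0, 0, 0, 1, 0.14, 0, 0, 0, 1, 0.16, 0, 0, 0, 1]'

```text
t: 35.38
tcp_pos: [0.5473, -0.0667, 0.1051]
tool_rot: [0.041, 0.706, -0.038, 0.706]
force: [-2.5, -0.1, 11.6]
finger_gap: 0.686
```

```bash
python3 - <<'E'
from h import *
np.set_printoptions(precision=3,suppress=True)
plan((547.6,-67.2,105,83.5))
E
```

```text
now [547.3 -66.7 105.1] jaw 83.57 tilt 0.25 F [-2.5 -0.1 11.6] M [-0.18  0.25 -0.06] gap 58.3 t 35.38
(547.6, -67.2, 105, 83.5) -> [ 0.002 -0.007  0.006  0.015]
```

>>> step_arm --increments '[0, 0, 0, 0, 0.15, 0, 0, 0, 0, 0, 0, 0, 0, 0, 0, -0.4, 0, 0, 0, 0, -1.0, 0, 0, 0, 0]'

```text
t: 36.0
tcp_pos: [0.5464, -0.0667, 0.1646]
tool_rot: [0.041, 0.707, -0.038, 0.705]
force: [0.4, -0.3, 0.4]
finger_gap: 1.003
```

```bash
python3 - <<'E'
from h import *
np.set_printoptions(precision=3,suppress=True)
t=snapshot("top"); cv2.imwrite("pics/top11.png",t)
P=lambda p,z:plane("top",p,z)*1e3
for a,c,bx,_ in blobs(t,white,(385,190,90,110),8,40): print("rail hole",P([c],.022)[0].round(1))
for a,c,bx,_ in blobs(t,white,(385,190,90,110),400,1200): print("rail",P([c],.022)[0].round(1))
plan((419.6,-359.4,150,96.3))
E
```

```text
rail hole [ 341.  -368.2   22. ]
rail hole [ 498.6 -350.3   22. ]
rail [ 419.  -359.7   22. ]
now [549.7 -67.7 169.8] jaw 83.58 tilt 0.4 F [0.6 0.8 3.3] M [ 0.01 -0.06 -0.01] gap 85.5 t 36.05
(419.6, -359.4, 150, 96.3) -> [ 0.305 -5.074 -1.613 -2.543]
```

>>> step_arm --increments '[-0.1, -0.7, -0.22, 0, 0, -0.1, -1.6, -0.51, -0.8, 0, 0, -2.5, -0.8, -1.6, 0, 0, -3.4, -1.08, -2.5, 0, 0.1, -4.2, -1.33, -2.5, 0]'

```text
t: 36.67
tcp_pos: [0.4417, -0.3113, 0.1628]
tool_rot: [-0.037, 0.703, 0.038, 0.709]
force: [0.4, -0.2, 0.5]
finger_gap: 1.001
```

```bash
python3 - <<'E'
from h import *
np.set_printoptions(precision=3,suppress=True)
snapshot("top")
plan((419.5,-359.4,40,96.3))
E
```

```text
now [ 439.9 -317.2  162.1] jaw 95.87 tilt 0.44 F [-0.6 -3.6  0.1] M [-0.15  0.08 -0.01] gap 84.5 t 36.73
(419.5, -359.4, 40, 96.3) -> [ 2.035 -0.656 -0.424 -0.085]
```

>>> step_arm --increments '[0, -0.3, -0.2, 0, 0, 0.2, -0.66, -0.42, -0.08, 0, 0.8, -0.66, -0.42, -0.08, 0, 1.4, -0.66, -0.42, -0.08, 0, 1.7, -0.66, -0.42, -0.08, 0]'

```text
t: 37.35
tcp_pos: [0.419, -0.3586, 0.0582]
tool_rot: [-0.039, 0.704, 0.038, 0.708]
force: [-0.5, 0.6, -0.2]
finger_gap: 1.001
```

```bash
python3 - <<'E'
from h import *
np.set_printoptions(precision=3,suppress=True)
s=snapshot("scene"); cv2.imwrite("pics/scene12.png",s)
s8=cv2.imread("pics/scene8.png")
# rail2 end hole compare with earlier scene picture
for a,c,bx,_ in blobs(s8,white,(255,140,25,35),1,30): print("old",c.round(1),round(a,1))
for a,c,bx,_ in blobs(s,white,(255,140,25,35),1,30): print("new",c.round(1),round(a,1))
plan((419.5,-359.4,-2,96.3))
E
```

```text
old [268.3 163. ] 1.7
old [256.  145.4] 5.7
new [277.2 148.5] 8.8
new [256.  145.4] 5.7
now [ 418.4 -357.9   56.6] jaw 96.26 tilt 0.21 F [ 0.  0. -0.] M [ 0.    0.04 -0.  ] gap 84.6 t 37.4
(419.5, -359.4, -2, 96.3) -> [ 0.977 -0.027  0.012 -0.008]
```

```bash
python3 - <<'E'
from h import *
a=cv2.imread("pics/scene8.png");b=cv2.imread("pics/scene12.png")
cv2.imwrite("pics/c12.png",np.hstack([up(a[120:220,245:325],5),up(b[120:220,245:325],5)]))
E
```

```text
(no output)
```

View pics/c12.png

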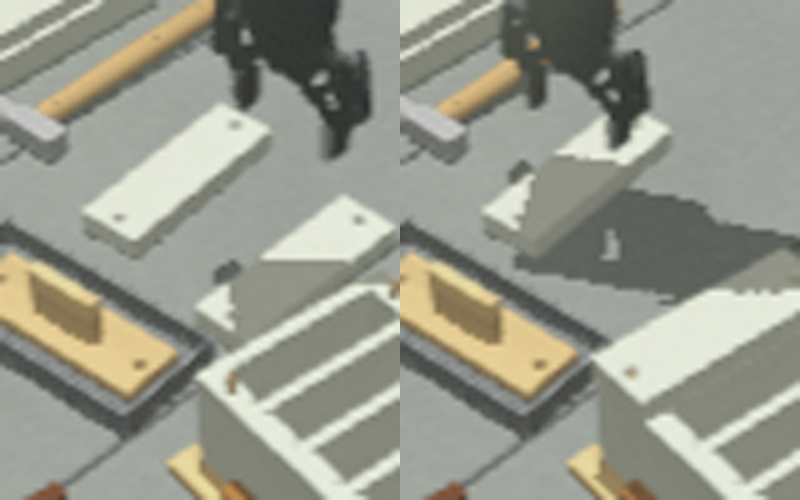

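>>> step_arm --increments '[0.35, -0.03, 0.01, 0, 0, 0.65, -0.03, 0.01, 0, 0, 0.8, -0.03, 0.01, 0, 0, 0.9, -0.03, 0.01, 0, 0, 0.96, -0.03, 0.01, 0, 0]'

```text
t: 38.02
tcp_pos: [0.4196, -0.3597, -0.0009]
tool_rot: [-0.039, 0.705, 0.039, 0.707]
force: [-0.1, -0.4, -0.3]
finger_gap: 0.999
```

>>> step_arm --increments '[0, 0, 0, 0, 0.1, 0, 0, 0, 0, 0.2, 0, 0, 0, 0, 0.25, 0, 0, 0, 0, 0.28, 0, 0, 0, 0, 0.32]' --grip_force 40

```text
t: 38.65
tcp_pos: [0.4196, -0.3598, -0.0004]
tool_rot: [-0.039, 0.705, 0.039, 0.707]
force: [-0.7, 0.9, 4.8]
finger_gap: 0.695
```

```bash
python3 - <<'E'
from h import *
np.set_printoptions(precision=3,suppress=True)
plan((419.5,-359.4,-1.1,96.3))
E
```

```text
now [ 419.6 -359.8   -0.4] jaw 96.26 tilt 0.23 F [-0.7  0.9  4.8] M [ 0.21  0.02 -0.01] gap 59.1 t 38.65
(419.5, -359.4, -1.1, 96.3) -> [ 0.012  0.007 -0.002 -0.007]
```

>>> step_arm --increments '[0, 0, 0, 0, 1, 0, 0, 0, 0, 1, -0.2, 0, 0, 0, 1, -0.7, 0, 0, 0, 1, -1.4, 0, 0, 0, 1]' --grip_force 60

```text
t: 39.28
tcp_pos: [0.4186, -0.3591, 0.0837]
tool_rot: [-0.038, 0.705, 0.039, 0.707]
force: [0.3, -0.4, -0.9]
finger_gap: 0.691
```

>>> step_arm --increments '[-0.7, 0, 0, 0, 1, -1.2, 0, 0, 0, 1, -1.5, 0, 0, 0, 1, -1.6, 0, 0, 0, 1, -1.6, 0, 0, 0, 1]'

```text
t: 39.9
tcp_pos: [0.4183, -0.3591, 0.1798]
tool_rot: [-0.038, 0.705, 0.039, 0.707]
force: [-0.1, 0.1, -2.0]
finger_gap: 0.684
```

```bash
python3 - <<'E'
from h import *
np.set_printoptions(precision=3,suppress=True)
plan((569.7,128.8,170,83.5))
E
```

```text
now [ 418.3 -359.1  179.8] jaw 96.26 tilt 0.19 F [-0.1  0.1 -2. ] M [-0.02  0.04 -0.05] gap 58.1 t 39.9
(569.7, 128.8, 170, 83.5) -> [0.189 7.808 3.395 2.551]
```

>>> step_arm --increments '[0, 0.6, 0.26, 0, 1, 0, 1.5, 0.65, 0, 1, 0, 2.4, 1.04, 0, 1, 0, 3.3, 1.43, 0, 1, 0, 4.2, 1.83, 0, 1]'

```text
t: 40.52
tcp_pos: [0.4996, -0.0947, 0.1795]
tool_rot: [-0.037, 0.706, 0.04, 0.706]
force: [0.9, -0.3, -0.7]
finger_gap: 0.689
```

>>> step_arm --increments '[0, 0.9, 0.39, 0.6, 1, 0, 1.8, 0.78, 1.3, 1, 0, 2.6, 1.13, 2.0, 1, 0, 3.2, 1.39, 2.55, 1, 0, 3.5, 1.52, 2.55, 1]'

```text
t: 41.15
tcp_pos: [0.567, 0.1259, 0.1788]
tool_rot: [0.04, 0.707, -0.038, 0.705]
force: [-0.1, -0.5, -1.0]
finger_gap: 0.687
```

```bash
python3 - <<'E'
from h import *
np.set_printoptions(precision=3,suppress=True)
snapshot("top"); snapshot("top")
plan((569.7,128.8,127,83.5))
E
```

```text
now [567.3 125.3 179.2] jaw 83.66 tilt 0.21 F [-0.5 -0.5 -1. ] M [-0.02  0.03  0.05] gap 58.3 t 41.25
(569.7, 128.8, 127, 83.5) -> [0.87  0.06  0.035 0.031]
```

>>> step_arm --increments '[0.2, 0.06, 0.04, 0.03, 1, 0.45, 0.06, 0.04, 0.03, 1, 0.65, 0.06, 0.04, 0.03, 1, 0.8, 0.06, 0.04, 0.03, 1, 0.87, 0.06, 0.04, 0.03, 1]'

```text
t: 41.88
tcp_pos: [0.5696, 0.1283, 0.1261]
tool_rot: [0.041, 0.707, -0.039, 0.705]
force: [0.3, 0.9, -1.3]
finger_gap: 0.691
```

```bash
python3 - <<'E'
from h import *
np.set_printoptions(precision=3,suppress=True)
plan((569.7,128.8,114,83.5))
E
```

```text
now [569.6 128.3 126.1] jaw 83.47 tilt 0.24 F [ 0.3  0.9 -1.3] M [-0.01 -0.02 -0.02] gap 58.7 t 41.88
(569.7, 128.8, 114, 83.5) -> [ 0.202  0.007  0.001 -0.006]
```

>>> step_arm --increments '[0.04, 0.01, 0, 0, 1, 0.08, 0.01, 0, 0, 1, 0.12, 0.01, 0, 0, 1, 0.16, 0.01, 0, 0, 1, 0.2, 0.01, 0, 0, 1]'

```text
t: 42.5
tcp_pos: [0.5697, 0.1291, 0.1141]
tool_rot: [0.041, 0.707, -0.039, 0.705]
force: [0.5, 0.2, -1.5]
finger_gap: 0.688
```

```bash
python3 - <<'E'
from h import *
np.set_printoptions(precision=3,suppress=True)
plan((569.7,128.8,105.5,83.5))
E
```

```text
now [569.7 129.1 114.1] jaw 83.48 tilt 0.23 F [ 0.5  0.2 -1.5] M [-0.01 -0.01  0.04] gap 58.5 t 42.5
(569.7, 128.8, 105.5, 83.5) -> [ 0.143 -0.005  0.    -0.004]
```

>>> step_arm --increments '[0.04, 0, 0, 0, 1, 0.08, 0, 0, 0, 1, 0.11, 0, 0, 0, 1, 0.13, 0, 0, 0, 1, 0.15, 0, 0, 0, 1]'

```text
t: 43.12
tcp_pos: [0.5696, 0.1291, 0.1058]
tool_rot: [0.041, 0.707, -0.039, 0.705]
force: [-3.6, 0.5, 9.2]
finger_gap: 0.688
```

>>> step_arm --increments '[0, 0, 0, 0, 0.15, 0, 0, 0, 0, 0, 0, 0, 0, 0, 0, -0.4, 0, 0, 0, 0, -1.0, 0, 0, 0, 0]'

```text
t: 43.75
tcp_pos: [0.5688, 0.1288, 0.1651]
tool_rot: [0.041, 0.708, -0.039, 0.704]
force: [0.6, -0.4, -0.4]
finger_gap: 1.001
```

```bash
python3 - <<'E'
from h import *
np.set_printoptions(precision=3,suppress=True)
plan((400,420,230,83.5))
E
```

```text
now [568.8 128.8 165.1] jaw 83.48 tilt 0.38 F [ 0.6 -0.4 -0.4] M [-0.01 -0.03 -0.  ] gap 85.1 t 43.75
(400, 420, 230, 83.5) -> [-1.05   4.505 -3.353 -0.005]
```

Both rails made contact at the expected height (105.1 and 105.8 mm). Now clear the arm away and check everything.

>>> step_arm --increments '[-0.7, 0.2, -0.15, 0, 0, -1.05, 1.0, -0.74, 0, 0, -1.05, 1.8, -1.34, 0, 0, -1.05, 2.6, -1.93, 0, 0, -1.05, 3.4, -2.5, 0, 0]'

```text
t: 44.38
tcp_pos: [0.4422, 0.3498, 0.2297]
tool_rot: [0.041, 0.708, -0.039, 0.704]
force: [0.1, 0.4, -0.5]
finger_gap: 0.999
```

>>> step_arm --increments '[0, 0.5, -0.4, 0, 0, 0, 1.1, -0.8, 0, 0, 0, 1.1, -0.8, 0, 0, 0, 1.1, -0.8, 0, 0, 0, 1.1, -0.8, 0, 0]'

```text
t: 45.0
tcp_pos: [0.4027, 0.4199, 0.2301]
tool_rot: [0.042, 0.708, -0.04, 0.704]
force: [0.2, -0.4, 0.0]
finger_gap: 1.0
```

```bash
python3 - <<'E'
from h import *
np.set_printoptions(precision=1,suppress=True)
t=snapshot("top");s=snapshot("scene"); cv2.imwrite("pics/top13.png",t); cv2.imwrite("pics/scene13.png",s)
cv2.imwrite("pics/c13.png",np.hstack([up(t[155:265,255:355],4),up(s[130:240,270:370],4)]))
plan()
P=lambda p,z:plane("top",p,z)*1e3
for a,c,bx,_ in blobs(t,white,(255,160,110,90),5,60): print("hole",c,P([c],.128)[0],round(a))
E
```

```text
now [402.8 419.9 230.2] jaw 83.36 tilt 0.35 F [0.5 0.2 0.7] M [-0.  0.  0.] gap 85.0 t 45.1
hole [335.1 230.5] [468.7 -58.4 128. ] 13
hole [315.5 206.4] [545.3   1.1 128. ] 24
hole [339.6 180.3] [626.4 -76.3 128. ] 14
hole [272.  224.8] [490.6 137.9 128. ] 13
hole [277.4 174.5] [649.1 119.7 128. ] 14
```

View pics/c13.png

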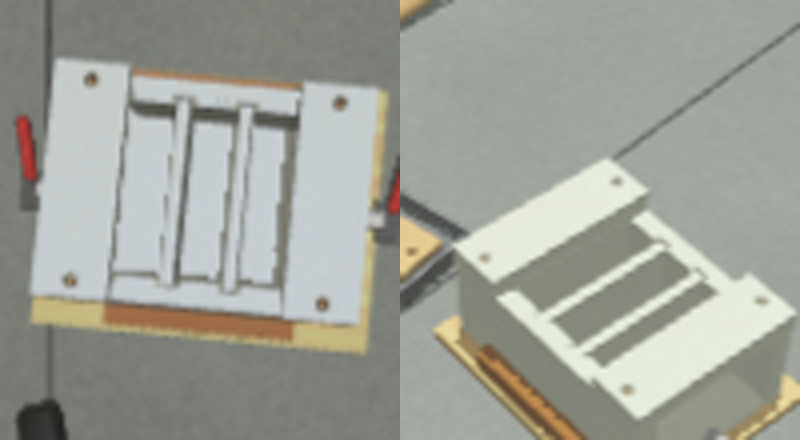

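View pics/top13.png

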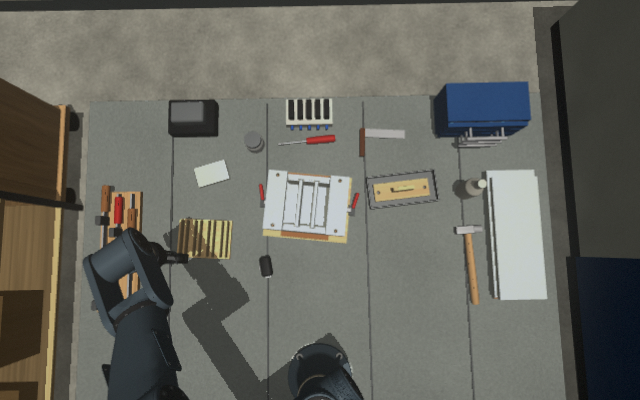

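```bash
python3 -c "
from station import *
print(sign_off())"
```

```text
the job is handed in; nothing more can be done
None
```

The shelf unit is assembled and handed in at about 45 s of robot time, well inside the 210 s limit.

I did the steps in the order asked:
- **Spacer:** I lifted it off its dowels and laid it flat in the tray.
- **Shelves:** Three of the four boards were in the rack. They went into grooves 1, 2 and 3. Each slid freely and stood home on the back at the expected height, with 15–18 N of contact.
- **Rails:** I lowered one over the dowels at the closed end and one at the open end. They met the sides 0.1–0.2 mm from the height worked out for flush, with 9–12 N of contact.

**Last checks:** The final pictures show both rails level with the dowels in their holes, the spacer in the tray and the rack empty. The bench tools look where they started, by eye. The arm was clear of everything.

**Disagreements:**
- The two cameras differed by 1–3 mm on the holes and shelf edges, and read shelf-top heights up to 6 mm apart. I worked mainly from the top view.
- I judged the middle of the spacer's fin too roughly by eye, so I used its two holes instead.
- One automatic hole check caught the wrong spot; I checked that one by eye.

Neither rail had been knocked aside when I looked just before gripping it.

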